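# Charge the water sampler's cells

## Robot

A 6-joint arm with a two-finger parallel gripper is mounted at the origin on the work surface. World frame = base frame: x ahead of the robot, y to its left, z up, the work surface at z = 0. Lengths are in mm, angles in rad, forces in N, time in s.
With the tool pointing down it reaches from about 350 to 875 mm from the base axis. Payload 4.2 kg.
Tool frame: the origin (TCP) lies where the fingers leave the gripper's body, on its centre line; the fingertips stand 70 mm ahead of it and the grasp point (between the pads) lies arm.tcp_to_grasp ahead of it (arm.tcp_to_grasp is the distance from the TCP to the grasp point, in mm); z points along the fingers, y is the line along which they close (so a half turn about z gives the same grasp; the last joint's range is limited). The gripper opens to 87 mm and grips with 3 to 60 N. Pads are 19 mm wide; open, the fingers measure 117 mm over their backs; the gripper's body (75 mm by 190 mm) begins 51 mm behind the grasp point.
Start: joints at [1.532, 0.385, 0.008, 0, -1.194, -0.259], TCP at [183.354, 597.479, 292.25] pointing down, gripper open.
Joint ranges: [-3.14, 3.14], [-1.21, 2.06], [-1.07, 1.41], [-3.16, 2.05], [-2.99, -0.16], [-3.1, 3.1]. Speed limits (rad/s): [2.79, 2.79, 3.14, 3.14, 3.14, 3.14].

## Interface

Orientations are given as a rotation vector (axis times angle).
In Python, from station import arm gives the robot as it stands.
- The arm moves only by the tool jog_arm, never from a script. Its argument "series" is a list that holds one entry, the list of rows, each a list of 7 numbers: the shift along the tool's x, y, z in m, then the turn, a rotation vector about the tool's x, y, z in degrees, then the opening, from -1 (shut) to 1 (fully open). In form: [[[tx, ty, tz, rx, ry, rz, fingers], ...]]. A call has 1 to 5 rows; each row shifts and turns the commanded pose from where the row before left it, along the tool's axes as they then stand; what a row does not reach is not made up. A row lasts 1/12 s, in which the tool goes at most 41.7 mm and 7.16 degrees, less where a joint would pass 70% of its speed; a pose out of reach is approached as far as the arm can. A call with a gripper value outside its range is refused whole. The fingers move at their own pace and stop on an object; the grip force is fixed at half the most. Time passes only in rows, so rows that do not move let the fingers close. It gives the time, the measured TCP pose, the force, the opening and the grip force at its end, in the units of the state.
- arm.state(): the state, without advancing time (a new reading comes with each control period).
- arm.grab_frame(name): name is "side" or "top" or "wrist"; returns the picture (480x640x3 uint8, red, green, blue); there is no depth.
- arm.get_calibration(name): a dict with "mtx" (3x3 intrinsics, pixels), "k1" (the pictures are not rectified: a ray, as slopes to the right and down, at radius r is drawn at 1 + k1 r^2 times it, then the intrinsics apply), "eye" and "orientation" of the camera in the world. Camera axes: x right, y down, z forward; pixel columns grow to the right and rows downward; lengths in mm; the calibration is good to about 2 mm. A picture is of the moment at which its call begins: read the wrist's pose just before it. get_calibration takes no time and is no camera call; for the wrist camera it gives the pose at the moment of the call.
- arm.close_job(): hands the job in; it is judged then, once.
Trained networks look in the newest picture that a camera, given by its name, has taken for a name from the list of things; names that differ only in an ending like _2 or _b are one class to them, and where a whole thing is asked for, a point or a joint stands for the part that bears it (a point fixed in the world has none). Each returns a list of dicts, best first, with "conf" (0 to 1); they miss things now and then, are a little off and sometimes report something else, mostly with a low value. They report only what shows in the picture. A call takes as long as a camera call. They do not tell look-alikes from the thing itself.
- arm.regions_of(camera, label): "mask" (480x640 bool, what is visible of it) and "box" ([left, top, width, height] in pixels, round what is visible of it).
The state is a dict: "time_s": time; "joint_positions": joint angles; "dq": joint speeds; "joint_torque": joint torques, N m; "tool_pos": TCP position; "tool_rot": TCP orientation; "ft_force": force on the tool from outside, world axes, zero at the start; "wrist_torque": the same for the moment, N m; "width": finger opening in mm; "grip_force": force on a finger pad.
Only numpy, scipy, OpenCV 4.12 (cv2) and the standard library are available. Lean on these libraries where they do the work, as an engineer would, in place of code of your own. Each camera call takes 0.05 s, during which the arm holds its last target. There are 200 camera calls.

## Task

Recharge the water sampler's loose cells: first pull the red mains lever on the power unit off, then put every cell that lies on the bench into a bay of its own in the charger, the flat end pressed against the spring and the nub end rolled down under the orange lip so that it sits fully home, then push the mains lever back on and, last, press the green start button all the way. Handle the cells gently, with a grip of no more than about 20 N, because their thin cans dent, and leave the two sample bottles where they stand.

Things in the scene. Friction and masses are not known exactly. Their poses are not given: they have to be found in the camera images.
- cell_a: Loose lithium cell, may be absent: a cylinder 18.4 mm in diameter, 65 mm long over all with a blue jacket and a white band and a small steel nub (6 mm wide, 2 mm long) at its plus end; 46 g, faintly eight-sided so that it hardly rolls. Origin at the middle of its axis; its x axis runs along the cell towards the nub (plus) end. It starts lying on the bench, with its axis 9.2 mm above it.
- cell_b: Loose lithium cell, may be absent: a cylinder 18.4 mm in diameter, 65 mm long over all with a blue jacket and a white band and a small steel nub (6 mm wide, 2 mm long) at its plus end; 46 g, faintly eight-sided so that it hardly rolls. Origin at the middle of its axis; its x axis runs along the cell towards the nub (plus) end. It starts lying on the bench, with its axis 9.2 mm above it.
- cell_c: Loose lithium cell, may be absent: a cylinder 18.4 mm in diameter, 65 mm long over all with a blue jacket and a white band and a small steel nub (6 mm wide, 2 mm long) at its plus end; 46 g, faintly eight-sided so that it hardly rolls. Origin at the middle of its axis; its x axis runs along the cell towards the nub (plus) end. It starts lying on the bench, with its axis 9.2 mm above it.
- cell_d: Loose lithium cell, may be absent: a cylinder 18.4 mm in diameter, 65 mm long over all with a blue jacket and a white band and a small steel nub (6 mm wide, 2 mm long) at its plus end; 46 g, faintly eight-sided so that it hardly rolls. Origin at the middle of its axis; its x axis runs along the cell towards the nub (plus) end. It starts lying on the bench, with its axis 9.2 mm above it.
- cell_a_nub (a point): Outer end of the nub of cell_a, on its axis, 32.5 mm from its middle.
- cell_b_nub (a point): Outer end of the nub of cell_b, on its axis, 32.5 mm from its middle.
- cell_c_nub (a point): Outer end of the nub of cell_c, on its axis, 32.5 mm from its middle.
- cell_d_nub (a point): Outer end of the nub of cell_d, on its axis, 32.5 mm from its middle.
- charger: Grey fixed charger, origin under its middle: base plate 135 x 236 mm, top 20 mm up, four bays 58 mm apart along its y (bay0 at -y); its x points roughly at the robot. In a bay the cell rests on a rail 13 mm wide, 37.8 mm up. Flared cheeks 11 mm either side of the axis, to 5 mm above it, guide the cell 22 to 30 mm from its middle; between them the sides are open for fingers, down to the plate.
- bay0 (a point): Where the middle of a seated cell lies, 47 mm up. x runs level from the spring to the lip (the nub's end), z up. A round steel spring plate, 17 mm wide, stands free with its face at x = -28.5 mm and can be pushed to -44.5 mm at 0.5 N per mm (8 N); a seated cell holds it at -32.5 mm. The wall behind the spring is at x = -51 to -61 mm, its top 13 mm above this point.
- bay1 (a point): Where the middle of a seated cell lies, 47 mm up. x runs level from the spring to the lip (the nub's end), z up. A round steel spring plate, 17 mm wide, stands free with its face at x = -28.5 mm and can be pushed to -44.5 mm at 0.5 N per mm (8 N); a seated cell holds it at -32.5 mm. The wall behind the spring is at x = -51 to -61 mm, its top 13 mm above this point.
- bay2 (a point): Where the middle of a seated cell lies, 47 mm up. x runs level from the spring to the lip (the nub's end), z up. A round steel spring plate, 17 mm wide, stands free with its face at x = -28.5 mm and can be pushed to -44.5 mm at 0.5 N per mm (8 N); a seated cell holds it at -32.5 mm. The wall behind the spring is at x = -51 to -61 mm, its top 13 mm above this point.
- bay3 (a point): Where the middle of a seated cell lies, 47 mm up. x runs level from the spring to the lip (the nub's end), z up. A round steel spring plate, 17 mm wide, stands free with its face at x = -28.5 mm and can be pushed to -44.5 mm at 0.5 N per mm (8 N); a seated cell holds it at -32.5 mm. The wall behind the spring is at x = -51 to -61 mm, its top 13 mm above this point.
- bay0_plus (a point): Plus contact of this bay, 32.5 mm from its middle: where the outer end of a seated cell's nub lies. From the top of the wall behind it an orange lip, 18 mm wide, reaches 4 mm back over the cell's end; the lip's underside is 10.8 mm and its top 14.8 mm above this point.
- bay1_plus (a point): Plus contact of this bay, 32.5 mm from its middle: where the outer end of a seated cell's nub lies. From the top of the wall behind it an orange lip, 18 mm wide, reaches 4 mm back over the cell's end; the lip's underside is 10.8 mm and its top 14.8 mm above this point.
- bay2_plus (a point): Plus contact of this bay, 32.5 mm from its middle: where the outer end of a seated cell's nub lies. From the top of the wall behind it an orange lip, 18 mm wide, reaches 4 mm back over the cell's end; the lip's underside is 10.8 mm and its top 14.8 mm above this point.
- bay3_plus (a point): Plus contact of this bay, 32.5 mm from its middle: where the outer end of a seated cell's nub lies. From the top of the wall behind it an orange lip, 18 mm wide, reaches 4 mm back over the cell's end; the lip's underside is 10.8 mm and its top 14.8 mm above this point.
- mains (a joint): The red-tipped mains lever on the power unit: 0 = off, leaning 0.5 rad to the unit's -x side (roughly towards the robot); 1 = on, leaning 0.5 rad to its +x side. It stays where it is left; a push of about 2 N moves it.
- mains_tip (a point): Centre of the lever's red ball (26 mm in diameter), 45 mm from the pivot.
- mains_pivot (a point): The lever's pivot, fixed on the power unit, 72 mm above the bench; its x axis is the unit's x axis, along which the lever swings, z up. The lever's housing block is 70 x 50 mm and reaches 3 mm above this point, its round hub 13 mm.
- start (a joint): Green start button on the power unit (28 mm wide): 0 = up, 0.006 = fully down (m); fully down takes 5 N and it springs back up.
- start_top (a point): Middle of the start button's top face, about 68 mm above the bench, 100 mm from the lever on the unit's -y side.
- bottle_1: Bystander: sample bottle, 60 mm in diameter, 120 mm tall, standing. Origin at the middle of its underside.
- bottle_2: Bystander: sample bottle like bottle_1.
Not all that is in view belongs to the job. Leave any black look-alike of the cell_c alone. Leave any yellow look-alike of the cell_b alone.

How it is judged (in metres and radians):
On the way, in this order (a step that is already met when the one before it is completed fails the run):
1. the mains lever is off (below 0.15) (value of joint mains below 0.15 rad), for 0.2 s.
2. with the mains still off, every cell present sits in a bay (middle within 4 mm of the bay's point, nub end within 4 mm of its plus contact), let go (((distance between cell_a and bay0 below 0.004 m and distance between cell_a_nub and bay0_plus below 0.004 m) or (distance between cell_a and bay1 below 0.004 m and distance between cell_a_nub and bay1_plus below 0.004 m) or (distance between cell_a and bay2 below 0.004 m and distance between cell_a_nub and bay2_plus below 0.004 m) or (distance between cell_a and bay3 below 0.004 m and distance between cell_a_nub and bay3_plus below 0.004 m)) and ((distance between cell_b and bay0 below 0.004 m and distance between cell_b_nub and bay0_plus below 0.004 m) or (distance between cell_b and bay1 below 0.004 m and distance between cell_b_nub and bay1_plus below 0.004 m) or (distance between cell_b and bay2 below 0.004 m and distance between cell_b_nub and bay2_plus below 0.004 m) or (distance between cell_b and bay3 below 0.004 m and distance between cell_b_nub and bay3_plus below 0.004 m)) and ((distance between cell_c and bay0 below 0.004 m and distance between cell_c_nub and bay0_plus below 0.004 m) or (distance between cell_c and bay1 below 0.004 m and distance between cell_c_nub and bay1_plus below 0.004 m) or (distance between cell_c and bay2 below 0.004 m and distance between cell_c_nub and bay2_plus below 0.004 m) or (distance between cell_c and bay3 below 0.004 m and distance between cell_c_nub and bay3_plus below 0.004 m)) and ((distance between cell_d and bay0 below 0.004 m and distance between cell_d_nub and bay0_plus below 0.004 m) or (distance between cell_d and bay1 below 0.004 m and distance between cell_d_nub and bay1_plus below 0.004 m) or (distance between cell_d and bay2 below 0.004 m and distance between cell_d_nub and bay2_plus below 0.004 m) or (distance between cell_d and bay3 below 0.004 m and distance between cell_d_nub and bay3_plus below 0.004 m)) and value of joint mains below 0.15 rad and contact force between the fingers and cell_a below 0.1 N and contact force between the fingers and cell_b below 0.1 N and contact force between the fingers and cell_c below 0.1 N and contact force between the fingers and cell_d below 0.1 N), for 0.2 s.
3. the mains lever is on again (above 0.85) (value of joint mains above 0.85 rad), for 0.2 s.
4. the start button is pressed (over 4.5 mm down) (value of joint start above 0.0045 m), for 0.05 s.
At the end, for the whole second after the job is handed in: Every cell present rests in a bay of its own, its middle within 4 mm of the bay's point and its nub end within 4 mm of the plus contact; the mains lever is on (above 0.85) and the start button has been pressed and is up again (less than 2 mm down) (((distance between cell_a and bay0 below 0.004 m and distance between cell_a_nub and bay0_plus below 0.004 m) or (distance between cell_a and bay1 below 0.004 m and distance between cell_a_nub and bay1_plus below 0.004 m) or (distance between cell_a and bay2 below 0.004 m and distance between cell_a_nub and bay2_plus below 0.004 m) or (distance between cell_a and bay3 below 0.004 m and distance between cell_a_nub and bay3_plus below 0.004 m)) and ((distance between cell_b and bay0 below 0.004 m and distance between cell_b_nub and bay0_plus below 0.004 m) or (distance between cell_b and bay1 below 0.004 m and distance between cell_b_nub and bay1_plus below 0.004 m) or (distance between cell_b and bay2 below 0.004 m and distance between cell_b_nub and bay2_plus below 0.004 m) or (distance between cell_b and bay3 below 0.004 m and distance between cell_b_nub and bay3_plus below 0.004 m)) and ((distance between cell_c and bay0 below 0.004 m and distance between cell_c_nub and bay0_plus below 0.004 m) or (distance between cell_c and bay1 below 0.004 m and distance between cell_c_nub and bay1_plus below 0.004 m) or (distance between cell_c and bay2 below 0.004 m and distance between cell_c_nub and bay2_plus below 0.004 m) or (distance between cell_c and bay3 below 0.004 m and distance between cell_c_nub and bay3_plus below 0.004 m)) and ((distance between cell_d and bay0 below 0.004 m and distance between cell_d_nub and bay0_plus below 0.004 m) or (distance between cell_d and bay1 below 0.004 m and distance between cell_d_nub and bay1_plus below 0.004 m) or (distance between cell_d and bay2 below 0.004 m and distance between cell_d_nub and bay2_plus below 0.004 m) or (distance between cell_d and bay3 below 0.004 m and distance between cell_d_nub and bay3_plus below 0.004 m)) and value of joint mains above 0.85 rad and value of joint start below 0.002 m and linear speed of each of cell_a, cell_b, cell_c, cell_d below 0.02 m/s); the robot touches nothing.
It fails at once if a cell is squeezed or struck with more than 50 N by the fingers, both pads' forces added (25 N each) (contact force between the fingers and cell_a above 50 N or contact force between the fingers and cell_b above 50 N or contact force between the fingers and cell_c above 50 N or contact force between the fingers and cell_d above 50 N).
It fails at once if a bottle is shifted more than 30 mm or tipped (distance of any of bottle_1, bottle_2 from where it was at the start of the episode above 0.03 m or angle between any of bottle_1, bottle_2's own z axis and vertical above 0.35 rad).
Of cell_a, cell_b, cell_c, cell_d only 3 to 4 are there at a start; the rules pass over those that are not, and their reading is None.
At some moment in a run one of cell_a, cell_b, cell_c, cell_d may be knocked a few centimetres aside while the robot is not near it.
It also fails if it takes over 208 s, if anything falls off the work surface, if the arm or the gripper's body presses on something with over 40 N, if the wrist force passes 120 N, or if a joint passes its speed limit or range.

## Working session

There is one attempt and no reset: what is moved stays moved. The work goes in short steps, Python scripts to look and compute and a tool call to move; the robot and the scene stay as the last step left them, time stands still between calls to the robot, and variables do not carry over. Pictures are saved under pics/ and viewed, at most 14 in all, crops included, and the job is handed in when it is done.

Besides the shell and the picture viewer there is one more tool, called after "Request:" by a JSON object that holds its "name" and its "arguments". jog_arm: Moves the arm, as the interface text tells. Its arguments: {"type":"object","properties":{"series":{"type":"array","items":{"type":"array","items":{"type":"array","items":{"type":"number"}}}}},"required":["series"]}

```bash
ls; mkdir -p pics
python3 - <<'E'
from station import arm
import cv2,numpy as np
print(arm.state(), arm.tcp_to_grasp)
ims=[]
for c in("top","side"):
    im=arm.grab_frame(c); cv2.imwrite(f"pics/{c}0.png",im[:,:,::-1]); 
    k=arm.get_calibration(c); print(c,k)
    for l in("cell_a","charger","mains_tip","start_top","bottle_1"):
        for r in arm.regions_of(c,l): 
            ys,xs=np.nonzero(r["mask"]); print(c,l,round(r["conf"],2),r["box"],xs.mean().round(1),ys.mean().round(1))
print(arm.get_calibration("wrist"))
E
```

```text
pics
{'time_s': 0.0, 'joint_positions': array([ 1.53160997e+00,  3.85531302e-01,  6.65496714e-03, -5.31896109e-04,
       -1.19399601e+00, -2.58577680e-01]), 'dq': array([ 0.00151436, -0.00029479,  0.00028599, -0.00014515,  0.00218369,
       -0.0002651 ]), 'joint_torque': array([-2.72579600e-04, -3.90664709e+01,  1.87405640e+01,  4.21984300e+00,
        1.10258427e-02, -1.95635475e-04]), 'tool_pos': array([183.21475831, 597.07552297, 291.18120941]), 'tool_rot': array([ 3.10469891e+00, -4.65991130e-01, -4.14619587e-04]), 'ft_force': array([-0.65961629, -0.16409509,  1.09373309]), 'wrist_torque': array([-0.00950299,  0.03141579,  0.02629974]), 'grip_force': 0.0, 'width': 86.60735839638576} 51.0
top {'mtx': array([[453.60591713,   0.        , 309.3525602 ],
       [  0.        , 453.60591713, 242.58700988],
       [  0.        ,   0.        ,   1.        ]]), 'k1': -0.008183319398434275, 'eye': array([416.99227232,   2.67768004, 945.45959294]), 'orientation': array([-2.17528131,  2.1190837 , -0.16507925])}
top cell_a 0.84 [313.7, 323.2, 13.7, 31.6] 319.3 341.6
top cell_a 0.72 [283.4, 2
[... 1731 characters left out ...]
, 155.3, 122.5, 93.7] 239.1 201.3
side start_top 0.74 [417.2, 360.8, 18.3, 22.5] 425.1 373.3
side start_top 0.49 [378.7, 291.3, 22.9, 27.9] 390.3 303.0
side start_top 0.38 [325.0, 291.8, 154.4, 154.7] 401.3 371.3
side bottle_1 0.78 [412.8, 191.5, 37.1, 69.7] 431.4 225.4
side bottle_1 0.59 [365.3, 161.0, 35.2, 64.4] 382.4 192.4
side bottle_1 0.59 [180.3, 154.6, 117.9, 91.9] 239.2 201.3
{'mtx': array([[334.24497836,   0.        , 324.3021884 ],
       [  0.        , 334.24497836, 243.16827949],
       [  0.        ,   0.        ,   1.        ]]), 'k1': -0.054125837321804975, 'eye': array([260.43287667, 574.5876973 , 385.17616393]), 'orientation': array([ 1.74949093, -2.36850156, -0.354353  ])}
```

View pics/top0.png

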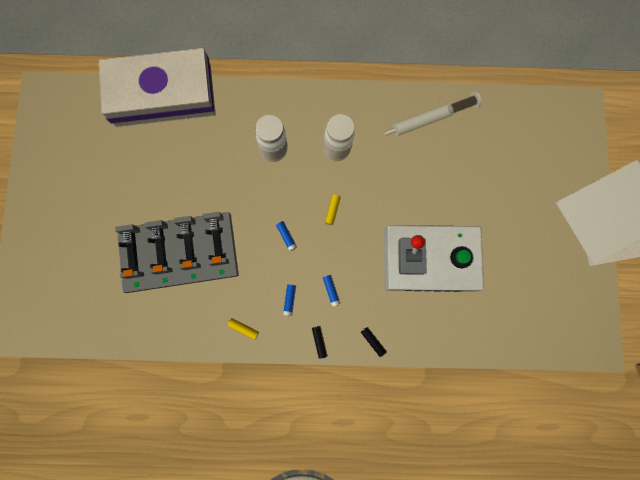

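View pics/side0.png

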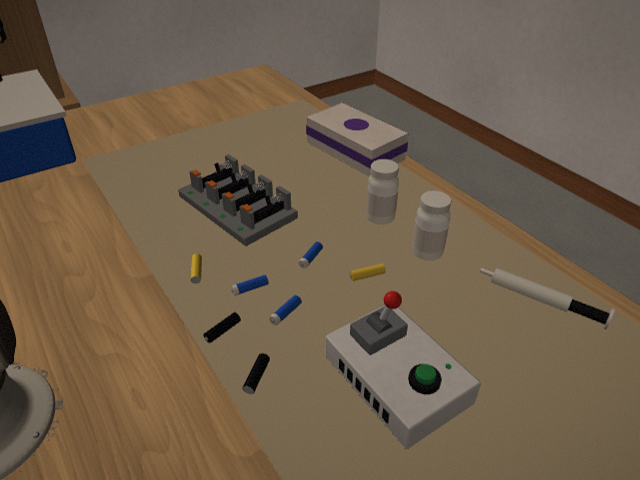

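```bash
cat > h.py <<'E'
from station import arm
import numpy as np, cv2
from scipy.spatial.transform import Rotation as R
def ray(k,px):
    px=np.atleast_2d(np.asarray(px,float)); m=k["mtx"]
    d=(px-m[:2,2])/m[0,0]; s=d.copy()
    for _ in range(8): s=d/(1+k["k1"]*(s**2).sum(1,keepdims=True))
    return R.from_rotvec(k["orientation"]).apply(np.c_[s,np.ones(len(s))])
def world(k,px,z):
    v=ray(k,px); return k["eye"]+v*((z-k["eye"][2])/v[:,2])[:,None]
def proj(k,P):
    c=R.from_rotvec(k["orientation"]).inv().apply(np.atleast_2d(P)-k["eye"]); s=c[:,:2]/c[:,2:]
    return s*(1+k["k1"]*(s**2).sum(1,keepdims=True))*k["mtx"][0,0]+k["mtx"][:2,2]
def tri(ks,pxs):
    A=0;b=0
    for k,p in zip(ks,pxs):
        v=ray(k,p)[0];v/=np.linalg.norm(v);M=np.eye(3)-np.outer(v,v);A=A+M;b=b+M@k["eye"]
    return np.linalg.solve(A,b)
def blobs(im,lo,hi,amin=15):
    hsv=cv2.cvtColor(im,cv2.COLOR_RGB2HSV); m=cv2.inRange(hsv,lo,hi)
    m=cv2.morphologyEx(m,cv2.MORPH_CLOSE,np.ones((3,3)))
    n,l,s,c=cv2.connectedComponentsWithStats(m)
    return [(s[i,4],c[i],np.argwhere(l==i)[:,::-1]) for i in range(1,n) if s[i,4]>=amin]
def tool():
    s=arm.state(); return s["tool_pos"],R.from_rotvec(s["tool_rot"]),s
def goto(g,yaw,tilt=0,pts=None):
    """move needed to bring grasp point to g, tool x at yaw(deg), pointing down, then tilt about tool y"""
    p,r,s=tool()
    x=np.array([np.cos(np.radians(yaw)),np.sin(np.radians(yaw)),0])
    z=np.array([0,0,-1.]); t=R.from_matrix(np.c_[x,np.cross(z,x),z])*R.from_euler("y",tilt,degrees=True)
    tp=np.array(g)-t.apply([0,0,arm.tcp_to_grasp])
    print("grasp now",np.round(p+r.apply([0,0,51]),1),"yaw",np.round(np.degrees(np.arctan2(*r.apply([1,0,0])[1::-1])),1),
     "d_tool_mm",np.round(r.inv().apply(tp-p),1),"after-rot d",np.round(t.inv().apply(tp-p),1),"rot_deg",np.round((r.inv()*t).as_rotvec(degrees=True),1),"t",round(s["time_s"],2),"w",round(s["width"],1),"F",round(s["grip_force"],1))
def yawof(v): return np.degrees(np.arctan2(v[1],v[0]))
E
python3 - <<'E'
from h import *
kt,ks=arm.get_calibration("top"),arm.get_calibration("side")
T=cv2.imread("pics/top0.png")[:,:,::-1];S=cv2.imread("pics/side0.png")[:,:,::-1]
print("tip",tri([kt,ks],[(417.5,242),(392.5,300)]),"start",tri([kt,ks],[(463,256.5),(425,373.3)]))
for a,c,p in blobs(T,(105,120,60),(130,255,255)):
    w=world(kt,p,9.2)[:,:2]; u=np.linalg.svd(w-w.mean(0))[2][0]; u*=-np.sign(u[0])
    print("blue",a,c.round(1),w.mean(0).round(1),"yaw",yawof(u).round(1),"ext",np.ptp((w-w.mean(0))@u).round(1))
for a,c,p in blobs(T,(5,150,80),(18,255,255),8):
    if c[0]<250 and 180<c[1]<320: print("orange",a,c.round(1),world(kt,c,61.8)[0].round(1))
# housing/unit edges
print("unit corners z~60",world(kt,[(387,226),(480,226),(482,290),(387,290)],60).round(0).tolist())
print("bottles",world(kt,[(270,122),(340,122)],120).round(0).tolist())
goto((500,-100,111.5),0)
E
```

```text
tip [ 549.26803224 -203.18124157  110.43518969] start [ 529.30023974 -302.70627599   66.52248329]
blue 194 [284.9 233.8] [573.6  50.6] yaw -151.6 ext 53.1
blue 212 [330.3 288.3] [462.5 -46.4] yaw -160.7 ext 53.1
blue 213 [289.1 297.7] [441.2  37.7] yaw 174.2 ext 54.2
orange 64 [216.3 259.4] [510.5 180.4  61.8]
orange 65 [186.6 263.7] [500.5 237.8  61.8]
orange 62 [157.3 268.1] [490.2 294.3  61.8]
orange 66 [127.5 272.5] [480.2 351.7  61.8]
unit corners z~60 [[586.0, -154.0, 60.0], [591.0, -340.0, 60.0], [464.0, -340.0, 60.0], [460.0, -154.0, 60.0]]
bottles [[771.0, 81.0, 120.0], [775.0, -53.0, 120.0]]
grasp now [183.3 597.5 241.3] yaw -17.1 d_tool_mm [507.4 573.8 129.7] after-rot d [316.7 697.5 129.8] rot_deg [ -0.    0.  -17.1] t 0.6 w 86.8 F 0.0
```

Request:
{"name": "jog_arm", "arguments": {"series": [[[0, 0, 0.003, 0, 0, -5.7, 1], [0, 0, 0.003, 0, 0, -5.7, 1], [0, 0, 0.003, 0, 0, -5.7, 1], [0.0152, 0.0334, 0.003, 0, 0, 0, 1], [0.0152, 0.0334, 0.003, 0, 0, 0, 1]]]}}

```text
time_s: 1.02
tool_pos: [213.4, 530.8, 276.2]
tool_rot: [3.141, 0.005, -0.0]
ft_force: [1.4, -1.5, 0.4]
width: 87.1
grip_force: 0.0
```

Request:
{"name": "jog_arm", "arguments": {"series": [[[0.0152, 0.0334, 0, 0, 0, 0, 1], [0.0152, 0.0334, 0, 0, 0, 0, 1], [0.0152, 0.0334, 0, 0, 0, 0, 1], [0.0152, 0.0334, 0, 0, 0, 0, 1], [0.0152, 0.0334, 0, 0, 0, 0, 1]]]}}

```text
time_s: 1.43
tool_pos: [290.3, 362.0, 277.5]
tool_rot: [-3.141, -0.002, -0.001]
ft_force: [0.8, 0.2, 0.4]
width: 87.0
grip_force: 0.0
```

Request:
{"name": "jog_arm", "arguments": {"series": [[[0.0152, 0.0334, 0, 0, 0, 0, 1], [0.0152, 0.0334, 0, 0, 0, 0, 1], [0.0152, 0.0334, 0, 0, 0, 0, 1], [0.0152, 0.0334, 0, 0, 0, 0, 1], [0.0152, 0.0334, 0, 0, 0, 0, 1]]]}}

```text
time_s: 1.85
tool_pos: [366.3, 195.1, 277.8]
tool_rot: [-3.141, -0.002, -0.001]
ft_force: [0.3, -0.4, -1.3]
width: 86.9
grip_force: 0.0
```

Request:
{"name": "jog_arm", "arguments": {"series": [[[0.0152, 0.0334, 0, 0, 0, 0, 1], [0.0152, 0.0334, 0, 0, 0, 0, 1], [0.0152, 0.0334, 0, 0, 0, 0, 1], [0.0152, 0.0334, 0, 0, 0, 0, 1], [0, 0, 0, 0, 0, 0, 1]]]}}

```text
time_s: 2.27
tool_pos: [428.2, 58.9, 277.4]
tool_rot: [3.141, -0.01, 0.0]
ft_force: [0.5, 0.7, 0.2]
width: 87.3
grip_force: 0.0
```

Run:
```python
from h import *
k=arm.get_calibration("wrist"); im=arm.grab_frame("wrist"); cv2.imwrite("pics/w1.png",im[:,:,::-1]); print(k)
goto((549.3,-203.2,111.5),1.5)
```

```text
{'mtx': array([[334.24497836,   0.        , 324.3021884 ],
       [  0.        , 334.24497836, 243.16827949],
       [  0.        ,   0.        ,   1.        ]]), 'k1': -0.054125837321804975, 'eye': array([508.79722976,  59.09802489, 370.34943415]), 'orientation': array([ 2.05513047, -2.06973901, -0.30883786])}
grasp now [427.6  60.6 226.3] yaw -0.3 d_tool_mm [123.1 263.1 114.9] after-rot d [114.8 266.9 114.8] rot_deg [ 0.  -0.  -1.8] t 2.32 w 87.0 F 0.0
```

View pics/w1.png

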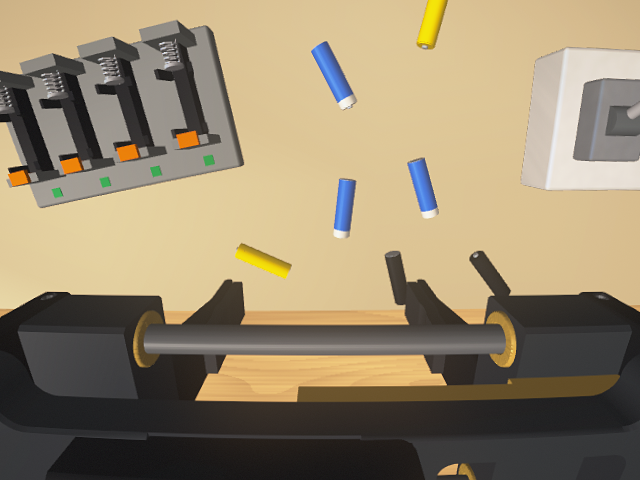

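Request:
{"name": "jog_arm", "arguments": {"series": [[[0, 0, 0, 0, 0, -1.8, 1], [0.0144, 0.0334, 0, 0, 0, 0, 1], [0.0144, 0.0334, 0, 0, 0, 0, 1], [0.0144, 0.0334, 0, 0, 0, 0, 1], [0.0144, 0.0334, 0, 0, 0, 0, 1]]]}}

```text
time_s: 2.73
tool_pos: [489.3, -68.7, 277.6]
tool_rot: [-3.141, -0.054, -0.002]
ft_force: [0.4, 1.3, 0.6]
width: 86.6
grip_force: 0.0
```

Request:
{"name": "jog_arm", "arguments": {"series": [[[0.0144, 0.0334, 0, 0, 0, 0, 1], [0.0144, 0.0334, 0, 0, 0, 0, 1], [0.0144, 0.0334, 0, 0, 0, 0, 1], [0.0144, 0.0334, 0, 0, 0, 0, 1], [0, 0, 0.03, 0, 0, 0, 0.2]]]}}

```text
time_s: 3.15
tool_pos: [556.4, -204.5, 252.5]
tool_rot: [3.136, 0.048, 0.022]
ft_force: [1.2, 0.1, 0.7]
width: 84.9
grip_force: 0.0
```

Request:
{"name": "jog_arm", "arguments": {"series": [[[0, 0, 0.03, 0, 0, 0, 0.2], [0, 0, 0.03, 0, 0, 0, 0], [0, 0, 0.022, 0, 0, 0, -0.2], [0, 0, 0, 0, 0, 0, -0.35], [0, 0, 0, 0, 0, 0, -0.35]]]}}

```text
time_s: 3.57
tool_pos: [550.7, -199.3, 164.7]
tool_rot: [3.141, 0.053, -0.004]
ft_force: [0.8, -0.2, 1.0]
width: 54.6
grip_force: 0.0
```

Run:
```python
from h import *
goto((549.3,-203.2,111.5),1.5)
print(arm.state()["ft_force"])
im=arm.grab_frame("wrist"); cv2.imwrite("pics/w2.png",im[:,:,::-1])
```

```text
grasp now [ 550.5 -199.3  113.7] yaw 1.9 d_tool_mm [-1.5  3.8  2.2] after-rot d [-1.5  3.8  2.2] rot_deg [0.  0.1 0.4] t 3.57 w 54.6 F 0.0
[ 0.83230639 -0.18577031  0.97390456]
```

View pics/w2.png

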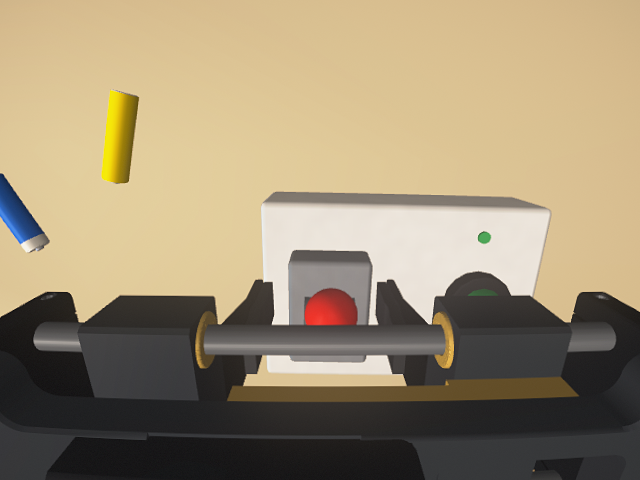

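Request:
{"name": "jog_arm", "arguments": {"series": [[[0, 0.003, 0.002, 0, 0, 0, -0.35], [0, 0, 0, 0, 0, 0, -0.35], [0, 0, 0, 0, 0, 0, -0.35], [0, 0, 0, 0, 0, 0, -0.35], [0, 0, 0, 0, 0, 0, -0.37]]]}}

```text
time_s: 4.03
tool_pos: [550.9, -203.2, 164.0]
tool_rot: [3.141, 0.05, 0.002]
ft_force: [0.4, -0.2, 0.2]
width: 28.8
grip_force: 0.0
```

Request:
{"name": "jog_arm", "arguments": {"series": [[[0, 0, 0, 0, 0, 0, -0.41], [0, 0, 0, 0, 0, 0, -0.41], [0, 0, 0, 0, 0, 0, -0.41], [0, 0, 0, 0, 0, 0, -0.41]]]}}

```text
time_s: 4.37
tool_pos: [550.9, -202.8, 163.5]
tool_rot: [-3.141, -0.051, -0.001]
ft_force: [-0.8, 3.0, 1.8]
width: 25.9
grip_force: 1.5
```

Request:
{"name": "jog_arm", "arguments": {"series": [[[0, 0, 0, 0, 0, 0, -0.43], [0, 0, 0, 0, 0, 0, -0.43], [0, 0, 0, 0, 0, 0, -0.43]]]}}

```text
time_s: 4.62
tool_pos: [551.0, -202.7, 163.5]
tool_rot: [-3.141, -0.051, -0.001]
ft_force: [-0.0, 5.4, 2.1]
width: 25.1
grip_force: 9.1
```

Request:
{"name": "jog_arm", "arguments": {"series": [[[0, 0, 0, 0, 0, 0, -0.45], [0, 0, 0, 0, 0, 0, -0.45], [0, 0, 0, 0, 0, 0, -0.45]]]}}

```text
time_s: 4.87
tool_pos: [551.0, -202.7, 163.4]
tool_rot: [-3.141, -0.051, -0.001]
ft_force: [0.3, 5.0, 3.9]
width: 24.6
grip_force: 22.5
```

Request:
{"name": "jog_arm", "arguments": {"series": [[[0, 0, 0, 0, 0, 0, -0.49], [0, 0, 0, 0, 0, 0, -0.49], [0, 0, 0, 0, 0, 0, -0.49]]]}}

```text
time_s: 5.12
tool_pos: [551.0, -202.7, 163.4]
tool_rot: [-3.141, -0.051, -0.001]
ft_force: [0.3, 5.0, 3.3]
width: 24.5
grip_force: 30.0
```

Request:
{"name": "jog_arm", "arguments": {"series": [[[-0.011, 0, -0.0038, 0, 0, 0, -0.44], [-0.011, 0, -0.0017, 0, 0, 0, -0.44], [-0.011, 0, 0.0017, 0, 0, 0, -0.44], [-0.011, 0, 0.0038, 0, 0, 0, -0.44], [0, 0, 0, 0, 0, 0, -0.44]]]}}

```text
time_s: 5.53
tool_pos: [505.1, -203.6, 162.8]
tool_rot: [-3.139, -0.05, 0.001]
ft_force: [-0.7, 8.7, 1.7]
width: 24.8
grip_force: 15.4
```

Request:
{"name": "jog_arm", "arguments": {"series": [[[-0.001, 0, 0, 0, 0, 0, -0.44], [0, 0, 0, 0, 0, 0, -0.2], [0, 0, 0, 0, 0, 0, 0.1], [0, 0, -0.02, 0, 0, 0, 0.1], [0, 0, -0.04, 0, 0, 0, 0.1]]]}}

```text
time_s: 5.95
tool_pos: [502.8, -204.6, 218.8]
tool_rot: [-3.139, -0.048, 0.02]
ft_force: [1.7, -0.9, -0.8]
width: 42.9
grip_force: 0.0
```

Run:
```python
from h import *
kt,ks=arm.get_calibration("top"),arm.get_calibration("side")
pts=[]
for c in("top","side"):
    b=[(a,q) for a,q,p in blobs(arm.grab_frame(c),(0,170,90),(4,255,255),20)]+[(a,q) for a,q,p in blobs(arm.grab_frame(c),(175,170,90),(180,255,255),20)]
    print(c,b); 
goto((463,-46,120),-160.7+180)
im=arm.grab_frame("wrist"); cv2.imwrite("pics/w3.png",im[:,:,::-1])
```

```text
top []
side [(np.int32(224), array([368.68303571, 310.85714286]))]
grasp now [ 506.2 -205.3  173.4] yaw 1.8 d_tool_mm [ -38.2 -160.6   53.1] after-rot d [  12.  -164.5   53.4] rot_deg [  0.1  -0.1 -17.5] t 6.15 w 47.2 F 0.0
```

View pics/w3.png

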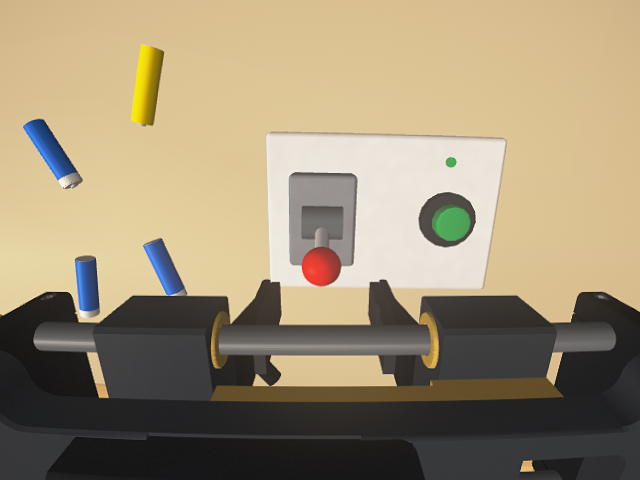

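Request:
{"name": "jog_arm", "arguments": {"series": [[[0, 0, 0, 0, 0, -5.8, 0.05], [0, 0, 0, 0, 0, -5.8, 0.05], [0, 0, 0, 0, 0, -5.9, 0.05], [0.0019, -0.0329, 0.005, 0, 0, 0, 0.05], [0.0019, -0.0329, 0.02, 0, 0, 0, 0.05]]]}}

```text
time_s: 6.62
tool_pos: [488.7, -141.9, 199.0]
tool_rot: [3.096, 0.523, 0.006]
ft_force: [1.2, 1.3, 0.2]
width: 46.0
grip_force: 0.0
```

Request:
{"name": "jog_arm", "arguments": {"series": [[[0.0019, -0.0329, 0.025, 0, 0, 0, 0.05], [0.0019, -0.0329, 0.025, 0, 0, 0, 0.05], [0.0019, -0.0329, 0.025, 0, 0, 0, 0.05], [0, 0, 0, 0, 0, 0, 0.05], [0, 0, 0, 0, 0, 0, 0.05]]]}}

```text
time_s: 7.03
tool_pos: [458.5, -45.5, 121.2]
tool_rot: [3.095, 0.533, -0.009]
ft_force: [0.0, -0.8, 0.4]
width: 45.6
grip_force: 0.0
```

```bash
sed -i 's/def goto(g,yaw,tilt=0,pts=None):/def goto(g,yaw,tilt=0,off=62.8):/; s/\[0,0,arm.tcp_to_grasp\]/[0,0,off]/; s/\[0,0,51\]/[0,0,off]/' h.py
python3 - <<'E'
from h import *
ks=arm.get_calibration("side"); print("lever",world(ks,(368.7,310.9),111.5))
k=arm.get_calibration("wrist"); im=arm.grab_frame("wrist"); cv2.imwrite("pics/w4.png",im[:,:,::-1])
for a,c,p in blobs(im,(105,120,60),(130,255,255),100):
    w=world(k,p,9.2)[:,:2]; u=np.linalg.svd(w-w.mean(0))[2][0]; u*=-np.sign(u[0]); print(a,c,w.mean(0).round(1),yawof(u).round(1),np.ptp((w-w.mean(0))@u).round(1))
goto((460.6,-47,9.2),19.3)
E
```

```text
lever [[ 508.92432075 -202.94494066  111.5       ]]
2493 [232.57681508  36.63056558] [570.   48.2] -149.9 40.8
1961 [192.93472718 253.65221826] [439.1  39.6] 175.9 58.8
2062 [328.36420951 264.71338506] [461.5 -46.5] -159.3 58.3
grasp now [459.8 -46.1  59.6] yaw 19.4 d_tool_mm [ 0.5  1.1 50.4] after-rot d [ 0.3  1.1 50.4] rot_deg [0.  0.1 0.1] t 7.08 w 45.7 F 0.0
```

View pics/w4.png

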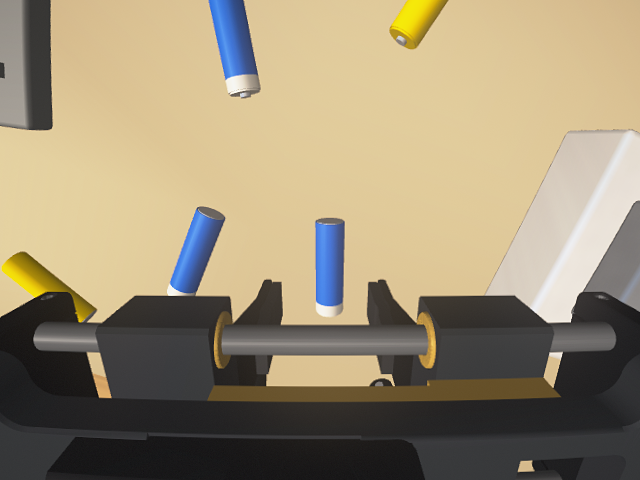

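Request:
{"name": "jog_arm", "arguments": {"series": [[[0.0005, 0.001, 0.02, 0, 0, 0, 0.05], [0, 0, 0.02, 0, 0, 0, 0.05], [0, 0, 0.0104, 0, 0, 0, 0.05], [0, 0, 0, 0, 0, 0, -0.3], [0, 0, 0, 0, 0, 0, -0.5]]]}}

```text
time_s: 7.5
tool_pos: [461.6, -47.9, 73.0]
tool_rot: [3.097, 0.525, 0.0]
ft_force: [0.3, 0.6, -0.2]
width: 38.7
grip_force: 0.0
```

Request:
{"name": "jog_arm", "arguments": {"series": [[[0, 0, 0, 0, 0, 0, -0.53], [0, 0, 0, 0, 0, 0, -0.53], [0, 0, 0, 0, 0, 0, -0.55], [0, 0, 0, 0, 0, 0, -0.57], [0, 0, 0, 0, 0, 0, -0.58]]]}}

```text
time_s: 7.92
tool_pos: [461.3, -47.0, 73.4]
tool_rot: [3.097, 0.528, 0.002]
ft_force: [-0.3, -0.7, 0.0]
width: 19.5
grip_force: 0.2
```

Request:
{"name": "jog_arm", "arguments": {"series": [[[0, 0, 0, 0, 0, 0, -0.59], [0, 0, 0, 0, 0, 0, -0.59], [0, 0, 0, 0, 0, 0, -0.59]]]}}

```text
time_s: 8.17
tool_pos: [461.3, -46.9, 73.2]
tool_rot: [3.097, 0.528, 0.001]
ft_force: [-0.5, 0.8, 3.5]
width: 17.8
grip_force: 13.8
```

Request:
{"name": "jog_arm", "arguments": {"series": [[[0, 0, -0.02, 0, 0, 0, -0.59], [0, 0, -0.04, 0, 0, 0, -0.59], [0, 0, -0.04, 0, 0, 0, -0.59], [0, 0, -0.03, 0, 0, 4.7, -0.59], [0, 0, -0.02, 0, 0, 4.7, -0.59]]]}}

```text
time_s: 8.58
tool_pos: [461.8, -46.8, 226.2]
tool_rot: [-3.13, -0.267, -0.008]
ft_force: [-0.5, 0.4, -1.2]
width: 18.3
grip_force: 14.3
```

Request:
{"name": "jog_arm", "arguments": {"series": [[[0.0071, -0.0339, 0, 0, 0, 0, -0.59], [0.0071, -0.0339, 0, 0, 0, 0, -0.59], [0.0071, -0.0339, 0, 0, 0, 0, -0.59], [0.0071, -0.0339, 0, 0, 0, 0, -0.59], [0.0071, -0.0339, 0, 0, 0, 0, -0.59]]]}}

```text
time_s: 9.0
tool_pos: [466.1, 127.5, 222.7]
tool_rot: [-3.13, -0.272, 0.001]
ft_force: [0.9, -0.5, -0.8]
width: 18.2
grip_force: 14.3
```

Request:
{"name": "jog_arm", "arguments": {"series": [[[0.0071, -0.0339, 0, 0, 0, 0, -0.59], [0.0071, -0.0339, 0, 0, 0, 0, -0.59], [0.0071, -0.0339, 0, 0, 0, 0, -0.59], [0, 0, 0, 0, 0, 0, -0.59], [0, 0, 0, 0, 0, 0, -0.59]]]}}

```text
time_s: 9.42
tool_pos: [469.6, 231.5, 222.1]
tool_rot: [3.129, 0.276, -0.002]
ft_force: [0.8, 0.0, -0.2]
width: 18.2
grip_force: 14.3
```

Run:
```python
from h import *
k=arm.get_calibration("wrist"); im=arm.grab_frame("wrist"); cv2.imwrite("pics/w5.png",im[:,:,::-1])
import json; np.save("w5.npy",k,allow_pickle=True)
for a,c,p in blobs(im,(5,150,80),(18,255,255),60):
    w=world(k,p,61.8)[:,:2]; print("orange",a,c.round(1),w.mean(0).round(1))
goto((543,186,90),10)
```

```text
orange 390 [248.4 205.3] [492.3 295.5]
orange 404 [323.5 205. ] [502.6 238.7]
orange 399 [398.5 205.1] [512.6 182. ]
orange 390 [174.5 205.4] [482.4 352.3]
orange 182 [162. 393.] [299.8 358.1]
grasp now [469.4 230.1 159.3] yaw 10.0 d_tool_mm [64.9 56.2 69.2] after-rot d [64.7 56.3 69.3] rot_deg [ 0.   0.1 -0. ] t 9.47 w 18.1 F 14.3
```

View pics/w5.png

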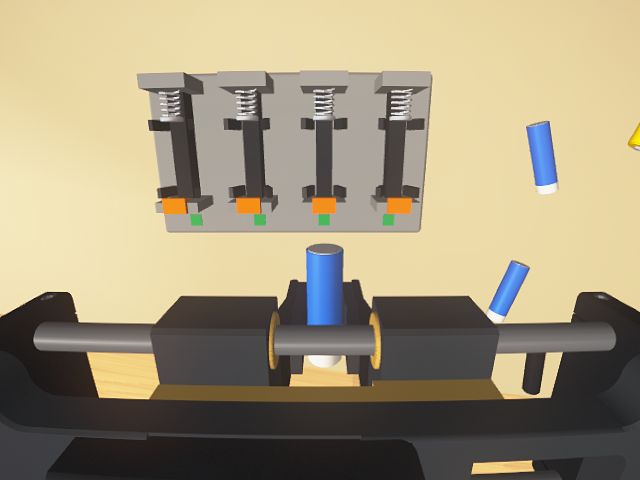

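Run:
```python
from h import *
k=np.load("w5.npy",allow_pickle=True).item(); im=cv2.imread("pics/w5.png")[:,:,::-1]
ex=np.array([-.9848,-.1736]); ey=np.array([.1736,-.9848])  # bay x, charger y
for a,c,p in blobs(im,(5,150,80),(18,255,255),60)[:4]:
    w0=world(k,(c[0],p[:,1].min()-.5),61.8)[0,:2]; w1=world(k,(c[0],p[:,1].max()+.5),61.8)[0,:2]
    ctr=world(k,c,61.8)[0,:2]
    print(p[:,1].min(),p[:,1].max(),np.ptp(p[:,0])+1,"front edge x",(w0@ex).round(1),"back",(w1@ex).round(1),"y",(ctr@ey).round(1))
for v in (72,73,86,87): print("wall",v,(world(k,(324,v),60)[0,:2]@ex).round(1))
for v in (118,121,123): print("plate",v,(world(k,(324,v),47+8.5)[0,:2]@ex).round(1))
f=world(k,(325,249),159.3)[0,:2]; p,r,s=tool(); print("flat end tool x/y",r.inv().apply(np.r_[f-p[:2],0]).round(1))
print(cv2.cvtColor(im,cv2.COLOR_RGB2GRAY)[66:130,324].tolist()); print(im[190:220,324].tolist())
```

```text
197 213 25 front edge x -543.0 back -529.8 y -205.5
197 213 24 front edge x -542.9 back -529.7 y -147.8
197 213 25 front edge x -543.1 back -529.9 y -90.2
198 213 26 front edge x -542.4 back -529.9 y -263.2
wall 72 -630.3
wall 73 -629.6
wall 86 -621.1
wall 87 -620.4
plate 118 -599.9
plate 121 -597.8
plate 123 -596.4
flat end tool x/y [30.4 -1.6 -0.1]
[220, 221, 221, 223, 192, 170, 172, 172, 172, 172, 173, 172, 172, 172, 172, 172, 172, 172, 175, 154, 85, 88, 88, 93, 167, 184, 117, 67, 65, 129, 191, 174, 93, 65, 66, 183, 204, 139, 62, 65, 176, 186, 200, 115, 59, 121, 229, 180, 179, 161, 225, 219, 211, 167, 91, 70, 67, 68, 68, 69, 68, 67, 68, 68]
[[71, 66, 63], [70, 65, 62], [71, 66, 63], [70, 65, 62], [70, 64, 62], [69, 65, 62], [75, 65, 62], [141, 83, 51], [231, 122, 36], [247, 146, 27], [244, 144, 25], [243, 143, 26], [243, 143, 27], [243, 144, 28], [244, 143, 28], [243, 144, 29], [244, 144, 32], [243, 144, 29], [244, 144, 31], [244, 143, 28], [244, 144, 31], [244, 144, 28], [246, 143, 25], [243, 143, 85], [120, 161, 128], [64, 186, 89], [72, 185, 92], [72, 184, 92], [73, 185, 93], [72, 184, 92]]
```

```bash
cat >> h.py <<'E'
EX=np.array([-.9848,-.1736,0]);EY=np.array([.1736,-.9848,0]);S0=-570.7;Y0={3:-88.8,2:-146.4,1:-204.1,0:-261.8}
def pose(bay,cx,cz,th,m):
    """TCP pose for cell mid at (cx,cz) in bay frame, nub up th deg; m = tool x of cell middle"""
    B=EX*S0+EY*Y0[bay]+np.array([0,0,47.])
    t=R.from_matrix(np.c_[-EX,EY,[0,0,-1]])*R.from_euler("y",-th,degrees=True)
    return B+EX*cx+np.array([0,0,cz])-t.apply([m,0,62.8]),t
def steps(bay,wps,m):
    p,r,s=tool(); print("t",round(s["time_s"],2),"F",round(s["grip_force"],1),"w",round(s["width"],1),"ft",s["ft_force"].round(1))
    for w in wps:
        q,t=pose(bay,*w,m); print(w,"shift",r.inv().apply(q-p).round(1),"|after",t.inv().apply(q-p).round(1),"rot",(r.inv()*t).as_rotvec(degrees=True).round(1)); p,r=q,t
W=[(5,45,20),(5,19,20),(-7,19,20),(-7,11,20),(-7,8.5,14),(-7,4.5,7),(-7,.3,0),(-1,.3,0)]
E
python3 -c "
from h import *
steps(3,W,-2.1)"
```

```text
t 9.47 F 14.3 w 18.1 ft [ 0.2  0.3 -0.9]
(5, 45, 20) shift [87.  56.3 71.6] |after [106.1  56.4  37.8] rot [  0.  -19.9  -0. ]
(5, 19, 20) shift [ 8.9  0.  24.4] |after [ 8.9  0.  24.4] rot [0. 0. 0.]
(-7, 19, 20) shift [11.3 -0.  -4.1] |after [11.3 -0.  -4.1] rot [0. 0. 0.]
(-7, 11, 20) shift [2.7 0.  7.5] |after [2.7 0.  7.5] rot [0. 0. 0.]
(-7, 8.5, 14) shift [-5.7  0.   2.5] |after [-5.9  0.   1.9] rot [-0.  6. -0.]
(-7, 4.5, 7) shift [-6.7 -0.   4.1] |after [-7.2 -0.   3.2] rot [-0.  7. -0.]
(-7, 0.3, 0) shift [-7.2  0.   4.4] |after [-7.6  0.   3.5] rot [0. 7. 0.]
(-1, 0.3, 0) shift [-6.  0.  0.] |after [-6.  0.  0.] rot [0. 0. 0.]
```

Request:
{"name": "jog_arm", "arguments": {"series": [[[0.029, 0.0188, 0, 0, 0, 0, -0.59], [0.029, 0.0188, 0, 0, 0, 0, -0.59], [0.029, 0.0188, 0.02, 0, 0, 0, -0.59], [0, 0, 0.02, 0, -6.6, 0, -0.59], [0, 0, 0.01, 0, -6.6, 0, -0.59]]]}}

```text
time_s: 9.88
tool_pos: [563.7, 186.3, 171.2]
tool_rot: [3.088, 0.262, -0.371]
ft_force: [-1.0, 0.1, -1.2]
width: 18.3
grip_force: 14.3
```

Request:
{"name": "jog_arm", "arguments": {"series": [[[0, 0, 0, 0, -6.7, 0, -0.59], [0, 0, 0, 0, 0, 0, -0.59], [0, 0, 0, 0, 0, 0, -0.59]]]}}

```text
time_s: 10.13
tool_pos: [565.0, 187.9, 171.5]
tool_rot: [3.054, 0.261, -0.536]
ft_force: [0.3, 0.8, -0.5]
width: 18.4
grip_force: 14.3
```

```bash
python3 -c "
from h import *
steps(3,W[:2],-2.1)"
```

```text
t 10.13 F 14.3 w 18.4 ft [ 0.3  0.8 -0.5]
(5, 45, 20) shift [ 7.3 -1.8 19.9] |after [ 7.3 -1.8 19.9] rot [-0.  -0.1 -0.2]
(5, 19, 20) shift [ 8.9  0.  24.4] |after [ 8.9  0.  24.4] rot [0. 0. 0.]
```

Request:
{"name": "jog_arm", "arguments": {"series": [[[0.0073, -0.0018, 0.02, 0, 0, 0, -0.59], [0, 0, 0, 0, 0, 0, -0.59], [0, 0, 0, 0, 0, 0, -0.59]]]}}

```text
time_s: 10.38
tool_pos: [563.0, 190.3, 151.9]
tool_rot: [3.053, 0.265, -0.536]
ft_force: [-1.2, 0.1, 0.3]
width: 18.1
grip_force: 14.3
```

```bash
python3 -c "
from h import *
for i in range(1): steps(3,W[:2],-2.1)
im=arm.grab_frame('wrist'); cv2.imwrite('pics/w6.png',im[:,:,::-1]); steps(3,W[:2],-2.1)"
```

```text
t 10.38 F 14.3 w 18.1 ft [-1.2  0.1  0.3]
(5, 45, 20) shift [2.1 0.8 0.9] |after [2.1 0.8 0.9] rot [ 0.  -0.1 -0.1]
(5, 19, 20) shift [ 8.9  0.  24.4] |after [ 8.9  0.  24.4] rot [0. 0. 0.]
t 10.43 F 14.3 w 17.9 ft [ 0.2 -0.  -0.3]
(5, 45, 20) shift [1.8 1.1 2. ] |after [1.8 1.1 2. ] rot [ 0.  -0.2 -0. ]
(5, 19, 20) shift [ 8.9  0.  24.4] |after [ 8.9  0.  24.4] rot [0. 0. 0.]
```

View pics/w6.png

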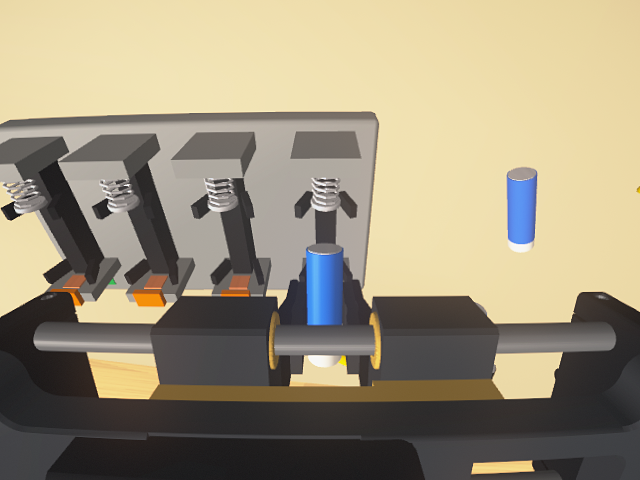

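Request:
{"name": "jog_arm", "arguments": {"series": [[[0.0065, 0.0007, 0.013, 0, 0, 0, -0.59], [0.0044, 0, 0.0125, 0, 0, 0, -0.59], [0, 0, 0, 0, 0, 0, -0.59], [0, 0, 0, 0, 0, 0, -0.59]]]}}

```text
time_s: 10.77
tool_pos: [565.7, 190.5, 124.9]
tool_rot: [3.053, 0.266, -0.535]
ft_force: [0.5, -0.1, -0.6]
width: 18.1
grip_force: 14.3
```

```bash
python3 -c "
from h import *
steps(3,W[1:3],-2.1)"
```

```text
t 10.77 F 14.3 w 18.1 ft [ 0.5 -0.1 -0.6]
(5, 19, 20) shift [-0.8  0.6  0.9] |after [-0.8  0.6  0.9] rot [ 0.  -0.1 -0. ]
(-7, 19, 20) shift [11.3 -0.  -4.1] |after [11.3 -0.  -4.1] rot [0. 0. 0.]
```

Request:
{"name": "jog_arm", "arguments": {"series": [[[0.0055, 0, -0.002, 0, 0, 0, -0.59], [0.0055, 0, -0.002, 0, 0, 0, -0.59], [0, 0, 0, 0, 0, 0, -0.59], [0, 0, 0, 0, 0, 0, -0.59]]]}}

```text
time_s: 11.1
tool_pos: [577.1, 192.5, 124.9]
tool_rot: [3.053, 0.266, -0.538]
ft_force: [-4.2, 0.8, 4.5]
width: 18.0
grip_force: 14.3
```

```bash
python3 -c "
from h import *
steps(3,W[2:],-2.1)"
```

```text
t 11.1 F 14.3 w 18.0 ft [-4.2  0.8  4.5]
(-7, 19, 20) shift [-0.4  0.6  0.8] |after [-0.4  0.6  0.8] rot [-0. -0. -0.]
(-7, 11, 20) shift [2.7 0.  7.5] |after [2.7 0.  7.5] rot [0. 0. 0.]
(-7, 8.5, 14) shift [-5.7  0.   2.5] |after [-5.9  0.   1.9] rot [-0.  6. -0.]
(-7, 4.5, 7) shift [-6.7 -0.   4.1] |after [-7.2 -0.   3.2] rot [-0.  7. -0.]
(-7, 0.3, 0) shift [-7.2  0.   4.4] |after [-7.6  0.   3.5] rot [0. 7. 0.]
(-1, 0.3, 0) shift [-6.  0.  0.] |after [-6.  0.  0.] rot [0. 0. 0.]
```

Request:
{"name": "jog_arm", "arguments": {"series": [[[0.0023, 0, 0.008, 0, 0, 0, -0.59], [0, 0, 0, 0, 0, 0, -0.59], [-0.0057, 0, 0.0025, 0, 6, 0, -0.59], [0, 0, 0, 0, 0, 0, -0.59]]]}}

```text
time_s: 11.43
tool_pos: [567.6, 190.1, 114.2]
tool_rot: [3.085, 0.268, -0.378]
ft_force: [-3.3, -0.6, -1.8]
width: 18.2
grip_force: 14.3
```

```bash
python3 -c "
from h import *
steps(3,W[4:],-2.1)"
```

```text
t 11.43 F 14.3 w 18.2 ft [-3.3 -0.6 -1.8]
(-7, 8.5, 14) shift [ 2.5 -0.1 -2.4] |after [ 2.5 -0.1 -2.4] rot [ 0.  -0.  -0.1]
(-7, 4.5, 7) shift [-6.7 -0.   4.1] |after [-7.2 -0.   3.2] rot [-0.  7. -0.]
(-7, 0.3, 0) shift [-7.2  0.   4.4] |after [-7.6  0.   3.5] rot [0. 7. 0.]
(-1, 0.3, 0) shift [-6.  0.  0.] |after [-6.  0.  0.] rot [0. 0. 0.]
```

Request:
{"name": "jog_arm", "arguments": {"series": [[[-0.004, 0, 0.0017, 0, 7, 0, -0.59], [0, 0, 0, 0, 0, 0, -0.59], [0, 0, 0, 0, 0, 0, -0.59]]]}}

```text
time_s: 11.68
tool_pos: [563.3, 189.1, 113.6]
tool_rot: [3.111, 0.27, -0.197]
ft_force: [-4.0, -2.4, -2.5]
width: 18.3
grip_force: 14.3
```

```bash
python3 -c "
from h import *
steps(3,W[5:],-2.1)"
```

```text
t 11.68 F 14.3 w 18.3 ft [-4.  -2.4 -2.5]
(-7, 4.5, 7) shift [-0.2 -0.4  0.1] |after [-0.2 -0.4  0.1] rot [ 0.1  0.3 -0.1]
(-7, 0.3, 0) shift [-7.2  0.   4.4] |after [-7.6  0.   3.5] rot [0. 7. 0.]
(-1, 0.3, 0) shift [-6.  0.  0.] |after [-6.  0.  0.] rot [0. 0. 0.]
```

Request:
{"name": "jog_arm", "arguments": {"series": [[[-0.0072, 0, 0.0044, 0, 7.2, 0, -0.59], [0, 0, 0, 0, 0, 0, -0.59], [0, 0, 0, 0, 0, 0, -0.59]]]}}

```text
time_s: 11.93
tool_pos: [556.3, 187.9, 110.5]
tool_rot: [3.127, 0.272, -0.008]
ft_force: [-5.2, -1.8, -2.2]
width: 18.3
grip_force: 14.3
```

```bash
python3 -c "
from h import *
steps(3,W[6:],-2.1)
im=arm.grab_frame('wrist'); cv2.imwrite('pics/w7.png',im[:,:,::-1])"
```

```text
t 11.93 F 14.3 w 18.3 ft [-5.2 -1.8 -2.2]
(-7, 0.3, 0) shift [-0.7 -0.3  0.4] |after [-0.7 -0.3  0.4] rot [ 0.1  0.3 -0.1]
(-1, 0.3, 0) shift [-6.  0.  0.] |after [-6.  0.  0.] rot [0. 0. 0.]
```

View pics/w7.png

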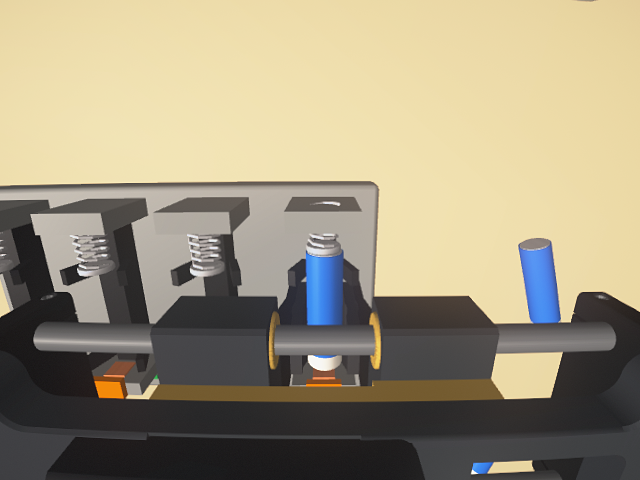

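Request:
{"name": "jog_arm", "arguments": {"series": [[[-0.004, 0, 0.0005, 0, 0, 0, -0.59], [-0.002, 0, 0, 0, 0, 0, -0.59], [0, 0, 0, 0, 0, 0, -0.59], [0, 0, 0, 0, 0, 0, -0.57], [0, 0, 0, 0, 0, 0, -0.54]]]}}

```text
time_s: 12.4
tool_pos: [555.5, 189.3, 111.4]
tool_rot: [-3.128, -0.273, -0.007]
ft_force: [0.1, -1.9, 0.7]
width: 19.4
grip_force: 0.5
```

Request:
{"name": "jog_arm", "arguments": {"series": [[[0, 0, 0, 0, 0, 0, -0.48], [0, 0, 0, 0, 0, 0, -0.35], [0, 0, 0, 0, 0, 0, -0.3], [0, 0, -0.02, 0, 0, 0, -0.3], [0, 0, -0.04, 0, 0, 0, -0.3]]]}}

```text
time_s: 12.82
tool_pos: [551.3, 187.4, 166.7]
tool_rot: [3.126, 0.27, -0.014]
ft_force: [0.2, 0.5, 0.3]
width: 29.9
grip_force: 0.0
```

Request:
{"name": "jog_arm", "arguments": {"series": [[[-0.01, 0, -0.04, 0, 0, 0, -0.2], [-0.03, 0, 0, 0, 0, 0, -0.1], [-0.03, 0, 0, 0, 0, 0, 0.05], [0, 0, 0, 0, 0, 0, 0.05]]]}}

```text
time_s: 13.15
tool_pos: [480.1, 174.8, 211.3]
tool_rot: [-3.129, -0.272, 0.003]
ft_force: [-0.4, -1.0, -0.3]
width: 43.2
grip_force: 0.0
```

Run:
```python
from h import *
k=arm.get_calibration("wrist"); im=arm.grab_frame("wrist"); cv2.imwrite("pics/w8.png",im[:,:,::-1])
kt=arm.get_calibration("top");T=arm.grab_frame("top")
for a,c,p in blobs(T,(105,120,60),(130,255,255)):
    w=world(kt,p,9.2)[:,:2]; u=np.linalg.svd(w-w.mean(0))[2][0]; u*=-np.sign(u[0]); print("blue",a,c.round(1),w.mean(0).round(1),"yaw",yawof(u).round(1),"ext",np.ptp((w-w.mean(0))@u).round(1))
goto((440,37.7,9.2),-5.8); goto((573,50,9.2),28.4)
```

```text
blue 195 [285.  233.8] [573.5  50.5] yaw -151.3 ext 53.2
blue 123 [213.4 233.5] [570.1 200. ] yaw -176.9 ext 33.8
blue 213 [289.1 297.7] [441.2  37.7] yaw 174.2 ext 54.2
grasp now [484.4 176.6 148.8] yaw 10.0 d_tool_mm [-68.  129.2 139.4] after-rot d [-30.  142.6 139.6] rot_deg [-0.1 -0.1 15.8] t 13.25 w 44.7 F 0.0
grasp now [484.4 176.6 148.8] yaw 10.0 d_tool_mm [ 65.1 140.1 139.7] after-rot d [ 17.9 153.5 139.6] rot_deg [ -0.   -0.1 -18.4] t 13.25 w 44.7 F 0.0
```

View pics/w8.png

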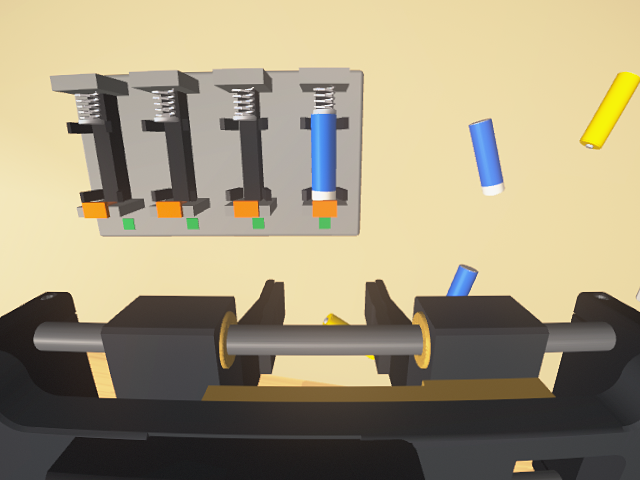

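Request:
{"name": "jog_arm", "arguments": {"series": [[[0, 0, 0, 0, 0, -6.2, 0.05], [0, 0, 0, 0, 0, -6.2, 0.05], [0, 0, 0, 0, 0, -6.3, 0.05], [0.0033, 0.0307, 0, 0, 0, 0, 0.05], [0.0033, 0.0307, 0.01, 0, 0, 0, 0.05]]]}}

```text
time_s: 13.67
tool_pos: [522.4, 127.0, 202.6]
tool_rot: [-3.042, -0.783, -0.01]
ft_force: [0.5, 0.8, 0.1]
width: 45.6
grip_force: 0.0
```

Request:
{"name": "jog_arm", "arguments": {"series": [[[0.0033, 0.0307, 0.02, 0, 0, 0, 0.05], [0.0033, 0.0307, 0.03, 0, 0, 0, 0.05], [0.0033, 0.0307, 0.03, 0, 0, 0, 0.05], [0, 0, 0, 0, 0, 0, 0.05], [0, 0, 0, 0, 0, 0, 0.05]]]}}

```text
time_s: 14.08
tool_pos: [572.2, 49.5, 119.8]
tool_rot: [3.044, 0.772, -0.006]
ft_force: [0.6, 0.3, 0.5]
width: 45.7
grip_force: 0.0
```

```bash
cat >> h.py <<'E'
def look():
    k=arm.get_calibration("wrist"); im=arm.grab_frame("wrist"); p,r,s=tool()
    for a,c,q in blobs(im,(105,120,60),(130,255,255),300):
        w=world(k,q,9.2)[:,:2]; u=np.linalg.svd(w-w.mean(0))[2][0]; u*=-np.sign(u[0])
        print(a,c.round(0),w.mean(0).round(1),"tool",r.inv().apply(np.r_[w.mean(0)-p[:2],0]).round(1)[:2],"yaw",yawof(u).round(1),np.ptp((w-w.mean(0))@u).round(1))
E
python3 - <<'E'
from h import *
look(); goto((571.7,49.5,9.2),28.7)
E
```

```text
4308 [ 68. 212.] [527.3 213.2] tool [  38.  -164.4] yaw -171.7 76.8
2051 [325. 269.] [572.4  49.9] tool [-0.5  0.5] yaw -149.7 57.8
grasp now [572.5  50.6  58.8] yaw 28.6 d_tool_mm [-1.2  0.6 49.6] after-rot d [-1.3  0.6 49.6] rot_deg [ 0.   0.1 -0.1] t 14.13 w 45.6 F 0.0
```

Request:
{"name": "jog_arm", "arguments": {"series": [[[-0.0013, 0.0006, 0.02, 0, 0, -1, 0.05], [0, 0, 0.02, 0, 0, 0, 0.05], [0, 0, 0.0096, 0, 0, 0, 0.05], [0, 0, 0, 0, 0, 0, -0.3], [0, 0, 0, 0, 0, 0, -0.5]]]}}

```text
time_s: 14.55
tool_pos: [571.1, 50.8, 73.9]
tool_rot: [3.036, 0.806, 0.002]
ft_force: [-0.2, 0.5, 0.5]
width: 38.9
grip_force: 0.0
```

Request:
{"name": "jog_arm", "arguments": {"series": [[[0, 0, 0, 0, 0, 0, -0.53], [0, 0, 0, 0, 0, 0, -0.53], [0, 0, 0, 0, 0, 0, -0.55], [0, 0, 0, 0, 0, 0, -0.57], [0, 0, 0, 0, 0, 0, -0.58]]]}}

```text
time_s: 14.97
tool_pos: [570.8, 49.9, 73.6]
tool_rot: [3.037, 0.803, 0.002]
ft_force: [0.2, 0.4, 0.9]
width: 19.0
grip_force: 0.2
```

Request:
{"name": "jog_arm", "arguments": {"series": [[[0, 0, 0, 0, 0, 0, -0.59], [0, 0, 0, 0, 0, 0, -0.59], [0, 0, -0.02, 0, 0, 0, -0.59], [0, 0, -0.04, 0, 0, 0, -0.59], [0, 0, -0.04, 0, 0, 0, -0.59]]]}}

```text
time_s: 15.38
tool_pos: [569.2, 49.5, 172.3]
tool_rot: [3.037, 0.803, -0.009]
ft_force: [1.3, 0.8, -0.3]
width: 18.1
grip_force: 14.3
```

Request:
{"name": "jog_arm", "arguments": {"series": [[[0, 0, -0.035, 0, 0, 6.5, -0.59], [0, 0, -0.015, 0, 0, 6.6, -0.59], [0, 0, 0, 0, 0, 6.6, -0.59], [0, 0, 0, 0, 0, 0, -0.59], [0, 0, 0, 0, 0, 0, -0.59]]]}}

```text
time_s: 15.8
tool_pos: [569.8, 49.8, 222.5]
tool_rot: [3.129, 0.276, -0.002]
ft_force: [0.4, 0.1, -0.9]
width: 18.2
grip_force: 14.3
```

Run:
```python
from h import *
steps(2,W[:1],-2.1)
```

```text
t 15.8 F 14.3 w 18.2 ft [ 0.4  0.1 -0.9]
(5, 45, 20) shift [  19.7 -196.3   72.1] |after [  42.9 -196.3   61.2] rot [  0.  -19.9   0.1]
```

Request:
{"name": "jog_arm", "arguments": {"series": [[[0.0039, -0.0393, 0, 0, 0, 0, -0.59], [0.0039, -0.0393, 0, 0, 0, 0, -0.59], [0.0039, -0.0393, 0, 0, 0, 0, -0.59], [0.0039, -0.0393, 0, 0, 0, 0, -0.59], [0.0039, -0.0393, 0, 0, 0, 0, -0.59]]]}}

```text
time_s: 16.22
tool_pos: [554.9, 248.2, 221.4]
tool_rot: [3.127, 0.276, -0.004]
ft_force: [-0.1, 0.3, -0.7]
width: 18.0
grip_force: 14.3
```

Request:
{"name": "jog_arm", "arguments": {"series": [[[0, 0, 0.02, 0, 0, 0, -0.59], [0, 0, 0.02, 0, -6.6, 0, -0.59], [0, 0, 0.01, 0, -6.6, 0, -0.59], [0, 0, 0, 0, -6.7, 0, -0.59], [0.0073, 0, 0.015, 0, 0, 0, -0.59]]]}}

```text
time_s: 16.63
tool_pos: [558.5, 247.4, 155.1]
tool_rot: [3.052, 0.269, -0.542]
ft_force: [1.9, 0.4, -0.4]
width: 18.0
grip_force: 14.3
```

Request:
{"name": "jog_arm", "arguments": {"series": [[[0, 0, 0, 0, 0, 0, -0.59], [0, 0, 0, 0, 0, 0, -0.59]]]}}

```text
time_s: 16.8
tool_pos: [555.6, 246.3, 154.0]
tool_rot: [3.05, 0.266, -0.542]
ft_force: [0.2, 0.3, 0.3]
width: 18.4
grip_force: 14.3
```

Run:
```python
from h import *
im=arm.grab_frame('wrist'); cv2.imwrite('pics/w9.png',im[:,:,::-1])
steps(2,W[:3],-2.1)
g=cv2.cvtColor(im,cv2.COLOR_RGB2HSV); m=cv2.inRange(g,(105,120,60),(130,255,255))
for v in (258,265,280): xs=np.nonzero(m[v,280:380])[0]+280; print(v,xs.min(),xs.max())
ys=np.nonzero(m[:,310:340].any(1))[0]; print("top of blue/flat",ys.min(), im[238:256,325].tolist())
```

```text
t 16.85 F 14.3 w 18.2 ft [-0.5 -0.1 -0.5]
(5, 45, 20) shift [ 0.8 -0.1  5.2] |after [ 0.8 -0.1  5.2] rot [ 0.1  0.  -0. ]
(5, 19, 20) shift [ 8.9  0.  24.4] |after [ 8.9  0.  24.4] rot [0. 0. 0.]
(-7, 19, 20) shift [11.3 -0.  -4.1] |after [11.3 -0.  -4.1] rot [0. 0. 0.]
258 306 342
265 306 342
280 307 342
top of blue/flat 251 [[64, 63, 69], [64, 63, 69], [62, 59, 67], [88, 86, 88], [123, 119, 119], [123, 118, 119], [123, 118, 119], [122, 118, 119], [122, 118, 119], [122, 117, 118], [121, 117, 118], [121, 117, 118], [119, 115, 115], [145, 138, 136], [174, 168, 171], [122, 143, 204], [59, 131, 237], [64, 131, 234]]
```

View pics/w9.png

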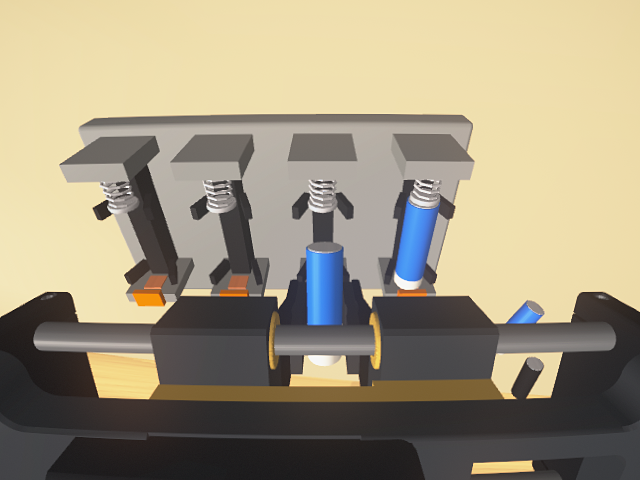

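Request:
{"name": "jog_arm", "arguments": {"series": [[[0.0047, -0.001, 0.015, 0, 0, 0, -0.59], [0.004, 0, 0.0145, 0, 0, 0, -0.59], [0, 0, 0, 0, 0, 0, -0.59], [0, 0, 0, 0, 0, 0, -0.59]]]}}

```text
time_s: 17.18
tool_pos: [553.9, 247.4, 126.3]
tool_rot: [3.052, 0.267, -0.536]
ft_force: [0.4, -0.2, -0.7]
width: 18.0
grip_force: 14.3
```

Run:
```python
from h import *
steps(2,W[1:3],-1.1)
```

```text
t 17.18 F 14.3 w 18.0 ft [ 0.4 -0.2 -0.7]
(5, 19, 20) shift [0.4 1.1 1.6] |after [0.4 1.1 1.6] rot [ 0.  -0.1 -0. ]
(-7, 19, 20) shift [11.3 -0.  -4.1] |after [11.3 -0.  -4.1] rot [0. 0. 0.]
```

Request:
{"name": "jog_arm", "arguments": {"series": [[[0.006, 0, -0.002, 0, 0, 0, -0.59], [0.0055, 0, -0.001, 0, 0, 0, -0.59], [0, 0, 0, 0, 0, 0, -0.59], [0.0023, 0, 0.0075, 0, 0, 0, -0.59], [0, 0, 0, 0, 0, 0, -0.59]]]}}

```text
time_s: 17.6
tool_pos: [564.1, 249.0, 116.0]
tool_rot: [3.052, 0.264, -0.542]
ft_force: [-4.5, -1.1, -1.7]
width: 18.4
grip_force: 14.3
```

Run:
```python
from h import *
steps(2,W[3:6],-1.1)
```

```text
t 17.6 F 14.3 w 18.4 ft [-4.5 -1.1 -1.7]
(-7, 11, 20) shift [ 1.1  0.9 -1.1] |after [ 1.1  0.9 -1.1] rot [ 0.   0.2 -0.1]
(-7, 8.5, 14) shift [-5.7  0.   2.6] |after [-6.  0.  2.] rot [-0.  6. -0.]
(-7, 4.5, 7) shift [-6.7 -0.   4.2] |after [-7.2 -0.   3.4] rot [-0.  7. -0.]
```

Request:
{"name": "jog_arm", "arguments": {"series": [[[-0.0046, 0, 0.0015, 0, 6, 0, -0.59], [0, 0, 0, 0, 0, 0, -0.59], [-0.0067, 0, 0.0042, 0, 7, 0, -0.59], [0, 0, 0, 0, 0, 0, -0.59]]]}}

```text
time_s: 17.93
tool_pos: [547.0, 244.3, 111.9]
tool_rot: [3.11, 0.269, -0.198]
ft_force: [-4.3, -1.4, -5.8]
width: 18.4
grip_force: 14.3
```

Run:
```python
from h import *
steps(2,W[5:],-1.1)
```

```text
t 17.93 F 14.3 w 18.4 ft [-4.3 -1.4 -5.8]
(-7, 4.5, 7) shift [ 5.  -0.8 -2.5] |after [ 5.  -0.8 -2.4] rot [ 0.2  0.3 -0.1]
(-7, 0.3, 0) shift [-7.1  0.   4.5] |after [-7.6  0.   3.6] rot [0. 7. 0.]
(-1, 0.3, 0) shift [-6.  0.  0.] |after [-6.  0.  0.] rot [0. 0. 0.]
```

Request:
{"name": "jog_arm", "arguments": {"series": [[[0.005, 0, -0.0024, 0, 0, 0, -0.59], [0, 0, 0, 0, 0, 0, -0.59], [0, 0, 0, 0, 0, 0, -0.59]]]}}

```text
time_s: 18.18
tool_pos: [555.5, 246.7, 115.0]
tool_rot: [3.109, 0.268, -0.202]
ft_force: [-7.6, -1.8, -0.1]
width: 18.2
grip_force: 15.3
```

Run:
```python
from h import *
steps(2,W[5:],-1.1)
im=arm.grab_frame('wrist'); cv2.imwrite('pics/w10.png',im[180:420,160:480,::-1].repeat(2,0).repeat(2,1))
```

```text
t 18.18 F 15.3 w 18.2 ft [-7.6 -1.8 -0.1]
(-7, 4.5, 7) shift [-3.2  0.1  1.7] |after [-3.2  0.1  1.7] rot [ 0.2  0.5 -0.1]
(-7, 0.3, 0) shift [-7.1  0.   4.5] |after [-7.6  0.   3.6] rot [0. 7. 0.]
(-1, 0.3, 0) shift [-6.  0.  0.] |after [-6.  0.  0.] rot [0. 0. 0.]
```

View pics/w10.png

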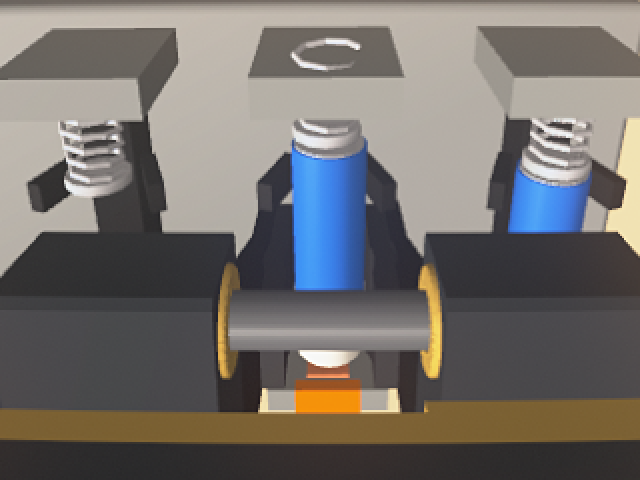

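Request:
{"name": "jog_arm", "arguments": {"series": [[[-0.003, 0, 0.0016, 0, 0, 0, -0.59], [0, 0, 0, 0, 0, 0, -0.59], [-0.0071, 0, 0.0042, 0, 7.2, 0, -0.59], [0, 0, 0, 0, 0, 0, -0.59], [0, 0, 0, 0, 0, 0, -0.59]]]}}

```text
time_s: 18.65
tool_pos: [545.0, 244.7, 111.0]
tool_rot: [3.126, 0.272, -0.008]
ft_force: [-4.5, -2.1, -2.2]
width: 18.1
grip_force: 14.3
```

Run:
```python
from h import *
steps(2,W[6:],-1.1)
im=arm.grab_frame('wrist');
steps(2,W[6:],-1.1)
```

```text
t 18.65 F 14.3 w 18.1 ft [-4.5 -2.1 -2.2]
(-7, 0.3, 0) shift [-0.4 -0.   0.9] |after [-0.4 -0.   0.9] rot [ 0.2  0.3 -0.1]
(-1, 0.3, 0) shift [-6.  0.  0.] |after [-6.  0.  0.] rot [0. 0. 0.]
t 18.7 F 14.3 w 18.3 ft [-5.4 -3.  -2. ]
(-7, 0.3, 0) shift [-1.3  0.1  0.9] |after [-1.3  0.1  0.9] rot [ 0.2  0.3 -0.1]
(-1, 0.3, 0) shift [-6.  0.  0.] |after [-6.  0.  0.] rot [0. 0. 0.]
```

Request:
{"name": "jog_arm", "arguments": {"series": [[[-0.004, 0, 0.0005, 0, 0, 0, -0.59], [-0.0028, 0, 0.0003, 0, 0, 0, -0.59], [0, 0, 0, 0, 0, 0, -0.59], [0, 0, 0, 0, 0, 0, -0.57], [0, 0, 0, 0, 0, 0, -0.54]]]}}

```text
time_s: 19.12
tool_pos: [543.4, 246.2, 111.7]
tool_rot: [-3.129, -0.272, -0.007]
ft_force: [-0.6, -1.1, 0.2]
width: 19.3
grip_force: 0.5
```

Request:
{"name": "jog_arm", "arguments": {"series": [[[0, 0, 0, 0, 0, 0, -0.48], [0, 0, 0, 0, 0, 0, -0.35], [0, 0, 0, 0, 0, 0, -0.3], [0, 0, -0.02, 0, 0, 0, -0.3], [0, 0, -0.04, 0, 0, 0, -0.3]]]}}

```text
time_s: 19.53
tool_pos: [539.7, 244.2, 166.9]
tool_rot: [3.124, 0.269, -0.013]
ft_force: [0.6, 0.8, 0.4]
width: 29.9
grip_force: 0.0
```

Request:
{"name": "jog_arm", "arguments": {"series": [[[-0.01, 0, -0.04, 0, 0, 0, -0.2], [-0.03, 0, 0, 0, 0, 0, -0.1], [-0.03, 0, 0, 0, 0, 0, 0.05], [0, 0, 0, 0, 0, 0, 0.05], [0, 0, 0, 0, 0, 0, 0.05]]]}}

```text
time_s: 19.95
tool_pos: [472.1, 233.5, 211.9]
tool_rot: [-3.129, -0.274, -0.004]
ft_force: [1.2, 0.3, 1.3]
width: 44.5
grip_force: 0.0
```

```bash
cat >> h.py <<'E'
def check():
    """extent of each cell in a bay, in bay coordinates, at the height of the cells' top"""
    k=arm.get_calibration("wrist"); im=arm.grab_frame("wrist")
    hsv=cv2.cvtColor(im,cv2.COLOR_RGB2HSV)
    for i,y in Y0.items():
        row=[]
        for x in np.arange(-50,34,1.):
            u,v=proj(k,EX*(S0+x)+EY*y+np.array([0,0,56.2]))[0].round().astype(int)
            if not(0<=u<640 and 0<=v<480): row.append("?");continue
            h,s,b=hsv[v,u]; row.append("B" if 105<h<130 and s>120 and b>60 else "O" if 5<=h<=18 and s>150 and b>80 else "W" if s<60 and b>150 else ".")
        print(i,"".join(row))
def topblue():
    kt=arm.get_calibration("top");T=arm.grab_frame("top")
    for a,c,p in blobs(T,(105,120,60),(130,255,255)):
        w=world(kt,p,9.2)[:,:2]; u=np.linalg.svd(w-w.mean(0))[2][0]; u*=-np.sign(u[0]); print("blue",a,c.round(1),w.mean(0).round(1),"yaw",yawof(u).round(1),"ext",np.ptp((w-w.mean(0))@u).round(1))
E
python3 - <<'E'
from h import *
check(); topblue(); goto((439.2,37.9,9.2),-5.8)
E
```

```text
3 .WW..WW.WWW.WWWWWWWBBBBBBBBBBBBBBBBBBBBBBBBBBBBBBBBBBBBBBBBBBBBBBBBBBBBBBWWWWWWOOOOO
2 ..W..WW..WW..WWWWW.BBBBBBBBBBBBBBBBBBBBBBBBBBBBBBBBBBBBBBBBBBBBBBBBBBBBBBWWWWWWOOOOO
1 ..W...W...W..WW...WWWW.........................................................OOOOO
0 ..WW..WW..WW..W..WWWWW...........................................W..............OOOO
blue 164 [215.1 237.2] [562.5 196.2] yaw -160.2 ext 57.8
blue 119 [184.5 237.3] [560.5 259.8] yaw -174.3 ext 27.5
blue 213 [289.1 297.7] [441.2  37.7] yaw 174.2 ext 54.2
grasp now [473.7 234.  148.7] yaw 9.9 d_tool_mm [-68.1 187.2 139.3] after-rot d [-14.4 198.6 139.5] rot_deg [-0.  -0.2 15.7] t 20.05 w 45.3 F 0.0
```

Request:
{"name": "jog_arm", "arguments": {"series": [[[0, 0, 0, 0, 0, 5.2, 0.05], [0, 0, 0, 0, 0, 5.2, 0.05], [0, 0, 0, 0, 0, 5.3, 0.05], [-0.0024, 0.0331, 0, 0, 0, 0, 0.05], [-0.0024, 0.0331, 0, 0, 0, 0, 0.05]]]}}

```text
time_s: 20.47
tool_pos: [462.7, 168.7, 210.4]
tool_rot: [3.137, -0.156, 0.002]
ft_force: [0.4, 0.2, -0.0]
width: 46.0
grip_force: 0.0
```

Request:
{"name": "jog_arm", "arguments": {"series": [[[-0.0024, 0.0331, 0.01, 0, 0, 0, 0.05], [-0.0024, 0.0331, 0.025, 0, 0, 0, 0.05], [-0.0024, 0.0331, 0.025, 0, 0, 0, 0.05], [-0.0024, 0.0331, 0.03, 0, 0, 0, 0.05], [0, 0, 0, 0, 0, 0, 0.05]]]}}

```text
time_s: 20.88
tool_pos: [434.7, 34.5, 118.3]
tool_rot: [3.131, -0.169, -0.017]
ft_force: [0.1, -0.0, -0.2]
width: 45.8
grip_force: 0.0
```

Request:
{"name": "jog_arm", "arguments": {"series": [[[0, 0, 0, 0, 0, 0, 0.05]]]}}

```text
time_s: 20.97
tool_pos: [438.9, 37.8, 121.5]
tool_rot: [3.135, -0.163, -0.004]
ft_force: [0.1, -0.1, 1.2]
width: 45.9
grip_force: 0.0
```

Run:
```python
from h import *
look(); goto((439.2,37.9,9.2),-5.8)
```

```text
2143 [ 13. 133.] [546.6 219.5] tool [  87.5 -190.2] yaw 171.5 60.3
2055 [324. 266.] [440.5  38.4] tool [0.3 0.7] yaw 175.7 57.9
grasp now [440.3  39.1  59.9] yaw -5.9 d_tool_mm [-0.9  1.3 50.7] after-rot d [-0.9  1.4 50.7] rot_deg [ 0.1 -0.1 -0.1] t 21.02 w 45.8 F 0.0
```

Request:
{"name": "jog_arm", "arguments": {"series": [[[-0.0009, 0.0008, 0.02, 0, 0, -1, 0.05], [0, 0, 0.02, 0, 0, 0, 0.05], [0, 0, 0.0102, 0, 0, 0, 0.05], [0, 0, 0, 0, 0, 0, -0.3], [0, 0, 0, 0, 0, 0, -0.5]]]}}

```text
time_s: 21.43
tool_pos: [439.3, 39.9, 73.3]
tool_rot: [3.139, -0.128, 0.004]
ft_force: [0.1, 0.5, -0.5]
width: 38.4
grip_force: 0.0
```

Request:
{"name": "jog_arm", "arguments": {"series": [[[0, 0, 0, 0, 0, 0, -0.53], [0, 0, 0, 0, 0, 0, -0.53], [0, 0, 0, 0, 0, 0, -0.55], [0, 0, 0, 0, 0, 0, -0.57], [0, 0, 0, 0, 0, 0, -0.58]]]}}

```text
time_s: 21.85
tool_pos: [438.1, 38.7, 73.4]
tool_rot: [3.139, -0.131, 0.003]
ft_force: [1.0, 0.1, 0.8]
width: 19.3
grip_force: 0.2
```

Request:
{"name": "jog_arm", "arguments": {"series": [[[0, 0, 0, 0, 0, 0, -0.59], [0, 0, 0, 0, 0, 0, -0.59], [0, 0, -0.02, 0, 0, 0, -0.59], [0, 0, -0.04, 0, 0, 0, -0.59], [0, 0, -0.04, 0, 0, 0, -0.59]]]}}

```text
time_s: 22.27
tool_pos: [436.6, 38.2, 172.9]
tool_rot: [3.136, -0.131, -0.006]
ft_force: [0.0, -0.2, -0.9]
width: 18.3
grip_force: 14.3
```

Request:
{"name": "jog_arm", "arguments": {"series": [[[0, 0, -0.035, 0, 0, -5, -0.59], [0, 0, -0.015, 0, 0, -5, -0.59], [0, 0, 0, 0, 0, -4.9, -0.59], [0, 0, 0, 0, 0, 0, -0.59], [0, 0, 0, 0, 0, 0, -0.59]]]}}

```text
time_s: 22.68
tool_pos: [437.2, 38.6, 222.5]
tool_rot: [3.129, 0.273, -0.0]
ft_force: [-0.1, -1.0, -0.8]
width: 18.6
grip_force: 14.3
```

Run:
```python
from h import *
steps(1,W[:1],-1.5)
```

```text
t 22.68 F 14.3 w 18.6 ft [-0.1 -1.  -0.8]
(5, 45, 20) shift [ 151.3 -242.1   71.8] |after [ 166.9 -242.    15.9] rot [  0. -20.  -0.]
```

Request:
{"name": "jog_arm", "arguments": {"series": [[[0.0189, -0.0303, 0, 0, 0, 0, -0.59], [0.0189, -0.0303, 0, 0, 0, 0, -0.59], [0.0189, -0.0303, 0, 0, 0, 0, -0.59], [0.0189, -0.0303, 0, 0, 0, 0, -0.59], [0.0189, -0.0303, 0, 0, 0, 0, -0.59]]]}}

```text
time_s: 23.1
tool_pos: [504.0, 205.7, 221.2]
tool_rot: [3.127, 0.273, -0.004]
ft_force: [0.6, -0.0, 0.0]
width: 18.3
grip_force: 14.3
```

Request:
{"name": "jog_arm", "arguments": {"series": [[[0.0189, -0.0303, 0, 0, 0, 0, -0.59], [0.0189, -0.0303, 0, 0, 0, 0, -0.59], [0.0189, -0.0303, 0, 0, 0, 0, -0.59], [0, 0, 0.02, 0, 0, 0, -0.59], [0, 0, 0.02, 0, -6.6, 0, -0.59]]]}}

```text
time_s: 23.52
tool_pos: [540.6, 304.3, 180.3]
tool_rot: [3.109, 0.278, -0.187]
ft_force: [-1.0, -1.0, -2.3]
width: 18.0
grip_force: 14.3
```

Request:
{"name": "jog_arm", "arguments": {"series": [[[0, 0, 0.01, 0, -6.6, 0, -0.59], [0, 0, 0, 0, -6.7, 0, -0.59], [0.0073, 0, 0.015, 0, 0, 0, -0.59], [0, 0, 0, 0, 0, 0, -0.59], [0, 0, 0, 0, 0, 0, -0.59]]]}}

```text
time_s: 23.93
tool_pos: [543.9, 303.2, 153.6]
tool_rot: [3.048, 0.266, -0.541]
ft_force: [-0.3, -0.3, -0.2]
width: 18.3
grip_force: 14.3
```

Run:
```python
from h import *
im=arm.grab_frame('wrist'); cv2.imwrite('pics/w11.png',im[:,:,::-1])
steps(1,W[:3],-1.5)
g=cv2.cvtColor(im,cv2.COLOR_RGB2HSV); m=cv2.inRange(g,(105,120,60),(130,255,255))
for v in (258,265,280): xs=np.nonzero(m[v,280:380])[0]+280; print(v,xs.min(),xs.max())
print("flat col", im[238:256,325,2].tolist())
b=g[:,:,2]; print("spring cols",[(v,b[v,295:356].astype(int).tolist()) for v in (188,200)])
```

```text
t 23.98 F 14.3 w 18.4 ft [ 0.1 -0.1 -0.4]
(5, 45, 20) shift [1.6 0.3 4.4] |after [1.6 0.4 4.4] rot [ 0.2 -0.   0. ]
(5, 19, 20) shift [ 8.9  0.  24.4] |after [ 8.9  0.  24.4] rot [0. 0. 0.]
(-7, 19, 20) shift [11.3  0.  -4.1] |after [11.3  0.  -4.1] rot [0. 0. 0.]
258 306 342
265 306 342
280 307 342
flat col [68, 94, 118, 116, 116, 116, 116, 117, 116, 115, 111, 161, 213, 206, 234, 232, 232, 232]
spring cols [(188, [176, 176, 176, 176, 175, 175, 176, 176, 176, 176, 176, 176, 175, 176, 183, 149, 199, 237, 240, 233, 219, 195, 158, 131, 117, 129, 173, 215, 226, 219, 205, 195, 212, 142, 132, 114, 116, 144, 139, 138, 156, 177, 175, 174, 175, 175, 176, 175, 174, 174, 174, 174, 174, 174, 174, 174, 174, 174, 174, 174, 174]), (200, [91, 51, 55, 57, 58, 58, 58, 57, 55, 56, 53, 57, 114, 196, 134, 133, 151, 223, 234, 215, 192, 171, 154, 133, 135, 131, 133, 136, 137, 137, 133, 136, 135, 137, 138, 137, 135, 140, 135, 129, 141, 138, 97, 65, 67, 68, 68, 65, 59, 58, 57, 57, 56, 54, 64, 119, 174, 176, 174, 174, 175])]
```

View pics/w11.png

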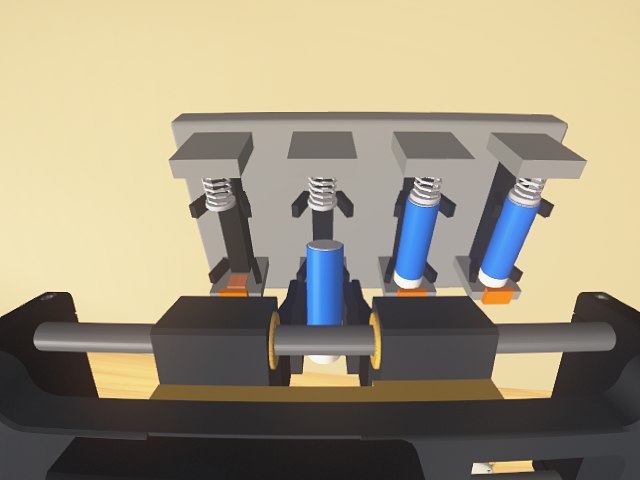

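Request:
{"name": "jog_arm", "arguments": {"series": [[[0.005, -0.001, 0.0145, 0, 0, 0, -0.59], [0.0042, 0, 0.0143, 0, 0, 0, -0.59], [0, 0, 0, 0, 0, 0, -0.59], [0, 0, 0, 0, 0, 0, -0.59]]]}}

```text
time_s: 24.32
tool_pos: [542.8, 304.6, 126.5]
tool_rot: [3.051, 0.27, -0.535]
ft_force: [-0.4, -0.9, 0.3]
width: 18.4
grip_force: 14.3
```

Run:
```python
from h import *
steps(1,W[1:3],-0.2)
```

```text
t 24.32 F 14.3 w 18.4 ft [-0.4 -0.9  0.3]
(5, 19, 20) shift [0.5 1.6 1.5] |after [0.5 1.6 1.5] rot [ 0.1 -0.1  0.1]
(-7, 19, 20) shift [11.3  0.  -4.1] |after [11.3  0.  -4.1] rot [0. 0. 0.]
```

Identical to the last bay; same sequence.

Request:
{"name": "jog_arm", "arguments": {"series": [[[0.006, 0.0003, -0.002, 0, 0, 0, -0.59], [0.0055, 0, -0.001, 0, 0, 0, -0.59], [0, 0, 0, 0, 0, 0, -0.59], [0.0023, 0, 0.0075, 0, 0, 0, -0.59], [0, 0, 0, 0, 0, 0, -0.59]]]}}

```text
time_s: 24.73
tool_pos: [553.3, 305.9, 116.4]
tool_rot: [3.05, 0.268, -0.541]
ft_force: [-5.5, -0.0, -0.7]
width: 18.2
grip_force: 14.3
```

Run:
```python
from h import *
arm.grab_frame('wrist'); steps(1,W[3:6],-0.2)
```

```text
t 24.78 F 14.3 w 18.5 ft [-4.1 -0.  -0.5]
(-7, 11, 20) shift [ 1.   1.1 -1. ] |after [ 1.   1.1 -1. ] rot [0.1 0.1 0. ]
(-7, 8.5, 14) shift [-5.7 -0.   2.7] |after [-6.  -0.   2.1] rot [-0.  6. -0.]
(-7, 4.5, 7) shift [-6.7 -0.   4.3] |after [-7.2 -0.   3.5] rot [-0.  7. -0.]
```

Request:
{"name": "jog_arm", "arguments": {"series": [[[-0.0046, 0, 0.0015, 0, 6, 0, -0.59], [0, 0, 0, 0, 0, 0, -0.59], [-0.0065, 0, 0.0038, 0, 7, 0, -0.59], [0, 0, 0, 0, 0, 0, -0.59], [0, 0, 0, 0, 0, 0, -0.59]]]}}

```text
time_s: 25.2
tool_pos: [539.7, 302.5, 114.1]
tool_rot: [3.108, 0.276, -0.195]
ft_force: [-3.2, -2.3, -0.9]
width: 18.3
grip_force: 14.4
```

Run:
```python
from h import *
arm.grab_frame('wrist'); steps(1,W[5:],-0.2)
```

```text
t 25.25 F 14.4 w 18.2 ft [-3.5 -2.3 -1.8]
(-7, 4.5, 7) shift [0.4 0.5 0.8] |after [0.4 0.5 0.8] rot [0.2 0.1 0.1]
(-7, 0.3, 0) shift [-7.1 -0.   4.6] |after [-7.7 -0.   3.7] rot [0. 7. 0.]
(-1, 0.3, 0) shift [-6. -0.  0.] |after [-6. -0.  0.] rot [0. 0. 0.]
```

Request:
{"name": "jog_arm", "arguments": {"series": [[[-0.0067, 0, 0.0048, 0, 7.1, 0, -0.59], [0, 0, 0, 0, 0, 0, -0.59], [0, 0, 0, 0, 0, 0, -0.59]]]}}

```text
time_s: 25.5
tool_pos: [533.8, 301.8, 110.9]
tool_rot: [3.126, 0.277, -0.003]
ft_force: [-4.7, -2.8, -1.0]
width: 17.9
grip_force: 14.3
```

Run:
```python
from h import *
arm.grab_frame('wrist'); steps(1,W[6:],-0.2)
```

```text
t 25.55 F 14.4 w 18.0 ft [-4.6 -3.1 -2.4]
(-7, 0.3, 0) shift [-1.1  0.7  0.9] |after [-1.1  0.7  0.9] rot [0.2 0.1 0.1]
(-1, 0.3, 0) shift [-6. -0.  0.] |after [-6. -0.  0.] rot [0. 0. 0.]
```

Request:
{"name": "jog_arm", "arguments": {"series": [[[-0.004, 0, 0.0005, 0, 0, 0, -0.59], [-0.0028, 0, 0.0003, 0, 0, 0, -0.59], [0, 0, 0, 0, 0, 0, -0.59], [0, 0, 0, 0, 0, 0, -0.57], [0, 0, 0, 0, 0, 0, -0.54]]]}}

```text
time_s: 25.97
tool_pos: [531.1, 303.1, 111.3]
tool_rot: [-3.128, -0.277, -0.009]
ft_force: [-0.0, -0.9, -1.1]
width: 19.4
grip_force: 0.4
```

Request:
{"name": "jog_arm", "arguments": {"series": [[[0, 0, 0, 0, 0, 0, -0.48], [0, 0, 0, 0, 0, 0, -0.35], [0, 0, 0, 0, 0, 0, -0.3], [0, 0, -0.02, 0, 0, 0, -0.3], [0, 0, -0.04, 0, 0, 0, -0.3]]]}}

```text
time_s: 26.38
tool_pos: [527.3, 300.5, 166.2]
tool_rot: [3.123, 0.275, -0.011]
ft_force: [0.9, 0.8, -0.2]
width: 29.7
grip_force: 0.0
```

Request:
{"name": "jog_arm", "arguments": {"series": [[[-0.01, 0, -0.04, 0, 0, 0, -0.2], [-0.03, 0, 0, 0, 0, 0, -0.4], [-0.03, 0, 0, 0, 0, 0, -0.7], [0, 0, 0, 0, 0, 0, -0.9], [0, 0, 0, 0, 0, 0, -1]]]}}

```text
time_s: 26.8
tool_pos: [459.5, 289.8, 211.4]
tool_rot: [-3.129, -0.279, -0.005]
ft_force: [-0.1, 0.4, 0.2]
width: 15.5
grip_force: 0.0
```

Run:
```python
from h import *
check(); topblue(); goto((485,-203.7,125),1.5,off=70)
```

```text
3 .W..WWW.W.W.W.WWWWWBBBBBBBBBBBBBBBBBBBBBBBBBBBBBBBBBBBBBBBBBBBBBBBBBBBBBBWWWWWW.OOOO
2 ..WW.WWW.WW.WWWWWW.BBBBBBBBBBBBBBBBBBBBBBBBBBBBBBBBBBBBBBBBBBBBBBBBBBBBBBWWWWWW.OOOO
1 ..WW..WW.WW..WWWWWWBBBBBBBBBBBBBBBBBBBBBBBBBBBBBBBBBBBBBBBBBBBBBBBBBBBBBB.WWWWWWOOOO
0 ..W...W...W...W..WWWWW..........................................................OOOO
blue 248 [214.5 240.1] [556.4 197. ] yaw -168.7 ext 57.9
blue 246 [185.4 244.3] [545.9 257. ] yaw -169.3 ext 56.7
blue 156 [155.5 244. ] [544.7 319.2] yaw -172.5 ext 37.1
grasp now [461.1 290.4 140.9] yaw 10.1 d_tool_mm [-63.3 490.6  15.7] after-rot d [ 11.1 494.5  15.9] rot_deg [-0.  -0.2  8.6] t 26.9 w 7.7 F 0.0
```

Request:
{"name": "jog_arm", "arguments": {"series": [[[0, 0, 0, 0, 0, 4.3, -1], [0, 0, 0, 0, 0, 4.3, -1], [0, 0.038, 0, 0, 0, 0, -1], [0, 0.038, 0, 0, 0, 0, -1], [0, 0.038, 0, 0, 0, 0, -1]]]}}

```text
time_s: 27.32
tool_pos: [464.2, 175.2, 210.0]
tool_rot: [3.14, 0.043, 0.003]
ft_force: [0.6, -0.5, -0.1]
width: 0.5
grip_force: 0.0
```

Request:
{"name": "jog_arm", "arguments": {"series": [[[0, 0.038, 0, 0, 0, 0, -1], [0, 0.038, 0, 0, 0, 0, -1], [0, 0.038, 0, 0, 0, 0, -1], [0, 0.038, 0, 0, 0, 0, -1], [0, 0.038, 0, 0, 0, 0, -1]]]}}

```text
time_s: 27.73
tool_pos: [469.2, -16.1, 210.7]
tool_rot: [3.14, 0.041, 0.004]
ft_force: [0.7, -0.1, -0.7]
width: 0.6
grip_force: 0.0
```

Request:
{"name": "jog_arm", "arguments": {"series": [[[0, 0.038, 0, 0, 0, 0, -1], [0, 0.038, 0, 0, 0, 0, -1], [0, 0.038, 0, 0, 0, 0, -1], [0, 0.038, 0, 0, 0, 0, -1], [0, 0.038, 0, 0, 0, 0, -1]]]}}

```text
time_s: 28.15
tool_pos: [474.0, -206.8, 210.6]
tool_rot: [3.14, 0.04, 0.003]
ft_force: [2.5, 0.4, 0.3]
width: 0.3
grip_force: 0.0
```

Request:
{"name": "jog_arm", "arguments": {"series": [[[0, 0, 0, 0, 0, 0, -1], [0, 0, 0, 0, 0, 0, -1]]]}}

```text
time_s: 28.32
tool_pos: [473.7, -206.7, 210.1]
tool_rot: [3.14, 0.034, 0.002]
ft_force: [0.1, 0.1, -0.1]
width: 0.3
grip_force: 0.0
```

Run:
```python
from h import *
goto((475,-204,105),1.5,off=70)
```

```text
grasp now [ 473.8 -206.7  140.1] yaw 1.2 d_tool_mm [ 1.3 -2.7 35.1] after-rot d [ 1.3 -2.6 35.1] rot_deg [ 0.1 -0.1 -0.3] t 28.32 w 0.3 F 0.0
```

Request:
{"name": "jog_arm", "arguments": {"series": [[[0, -0.0027, 0.02, 0, 0, 0, -1], [0, 0, 0.015, 0, 0, 0, -1], [0.01, 0, 0, 0, 0, 0, -1], [0.01, 0, 0, 0, 0, 0, -1], [0.01, 0, 0, 0, 0, 0, -1]]]}}

```text
time_s: 28.73
tool_pos: [504.3, -200.4, 176.6]
tool_rot: [3.14, 0.044, 0.001]
ft_force: [-1.9, -1.7, 2.8]
width: 0.4
grip_force: 1.3
```

Request:
{"name": "jog_arm", "arguments": {"series": [[[0.01, 0, 0, 0, 0, 0, -1], [0.01, 0, 0, 0, 0, 0, -1], [0.002, 0, 0, 0, 0, 0, -1], [0, 0, 0, 0, 0, 0, -1]]]}}

```text
time_s: 29.07
tool_pos: [526.5, -200.0, 176.0]
tool_rot: [3.14, 0.042, 0.005]
ft_force: [-0.4, 0.1, -0.0]
width: 0.4
grip_force: 0.0
```

Request:
{"name": "jog_arm", "arguments": {"series": [[[0.001, 0, 0, 0, 0, 0, -1], [0.001, 0, 0, 0, 0, 0, -1], [0, 0, 0, 0, 0, 0, -1]]]}}

```text
time_s: 29.32
tool_pos: [526.9, -200.0, 175.9]
tool_rot: [3.141, 0.041, 0.002]
ft_force: [-0.8, -0.0, 1.0]
width: 0.7
grip_force: 0.6
```

Run:
```python
from h import *
ks=arm.get_calibration("side"); im=arm.grab_frame("side")
for lo,hi in (((0,170,90),(4,255,255)),((175,170,90),(180,255,255))):
  for a,c,p in blobs(im,lo,hi,20): print(a,c,world(ks,c,111.5))
goto((527,-204,105),1.5,off=70); print(arm.state()["ft_force"])
```

```text
37 [392.27027027 302.94594595] [[ 546.23333292 -208.85294283  111.5       ]]
grasp now [ 527.  -200.1  105.9] yaw 1.5 d_tool_mm [0.  4.  0.9] after-rot d [0.  4.  0.9] rot_deg [ 0.  -0.1 -0. ] t 29.37 w 0.4 F 0.6
[-0.8177217  -0.2905087   0.29749814]
```

Request:
{"name": "jog_arm", "arguments": {"series": [[[0.002, 0.002, 0, 0, 0, 0, -1], [0, 0, 0, 0, 0, 0, -1], [0, 0, 0, 0, 0, 0, -1]]]}}

```text
time_s: 29.62
tool_pos: [528.1, -202.1, 175.5]
tool_rot: [3.141, 0.04, -0.002]
ft_force: [-4.5, 0.6, 1.3]
width: 0.9
grip_force: 1.9
```

Request:
{"name": "jog_arm", "arguments": {"series": [[[0.002, 0, 0, 0, 0, 0, -1], [0, 0, 0, 0, 0, 0, -1], [0, 0, 0, 0, 0, 0, -1]]]}}

```text
time_s: 29.87
tool_pos: [528.7, -202.1, 175.4]
tool_rot: [3.141, 0.04, -0.008]
ft_force: [-8.3, 0.8, 4.3]
width: 0.0
grip_force: 3.7
```

Request:
{"name": "jog_arm", "arguments": {"series": [[[0.001, 0, 0, 0, 0, 0, -1], [0, 0, 0, 0, 0, 0, -1], [0, 0, 0, 0, 0, 0, -1]]]}}

```text
time_s: 30.12
tool_pos: [528.8, -202.1, 175.3]
tool_rot: [3.141, 0.04, -0.011]
ft_force: [-9.7, 0.5, 4.0]
width: 0.5
grip_force: 4.6
```

Request:
{"name": "jog_arm", "arguments": {"series": [[[-0.015, 0, 0, 0, 0, 0, -1], [-0.01, 0, -0.02, 0, 0, 0, -1], [0, 0.03, -0.01, 0, 0, 0, -1], [0, 0.035, 0, 0, 0, 0, -1], [0.025, 0.035, 0, 0, 0, 0, -1]]]}}

```text
time_s: 30.53
tool_pos: [532.9, -301.8, 208.3]
tool_rot: [3.14, 0.042, 0.009]
ft_force: [0.5, 1.4, -0.2]
width: 0.4
grip_force: 0.0
```

Request:
{"name": "jog_arm", "arguments": {"series": [[[0, 0, 0.01, 0, 0, 0, -1], [0, 0, 0, 0, 0, 0, -1], [0, 0, 0, 0, 0, 0, -1]]]}}

```text
time_s: 30.78
tool_pos: [534.1, -301.0, 195.1]
tool_rot: [3.141, 0.04, 0.002]
ft_force: [-1.0, -0.6, -0.5]
width: 0.5
grip_force: 0.0
```

Run:
```python
from h import *
for n in("side","top"):
  k=arm.get_calibration(n); im=arm.grab_frame(n)
  for lo,hi in (((0,170,90),(4,255,255)),((175,170,90),(180,255,255))):
    for a,c,p in blobs(im,lo,hi,20): print(n,a,c,world(k,c,111.5))
topblue()
goto((529.8,-303.2,78),1.5,off=70); print(arm.state()["ft_force"])
```

```text
side 215 [392.00465116 299.2       ] [[ 550.68014419 -202.83019475  111.5       ]]
blue 246 [214.5 240.2] [556.2 197. ] yaw -169.0 ext 57.1
blue 248 [185.4 244.3] [545.8 256.9] yaw -169.1 ext 56.7
blue 251 [156.3 248.9] [534.5 316.8] yaw -169.2 ext 56.6
grasp now [ 534.4 -300.3  126.5] yaw 1.6 d_tool_mm [-4.6  2.8 48.5] after-rot d [-4.5  2.9 48.5] rot_deg [ 0.1 -0.2  0.1] t 30.93 w 0.2 F 0.0
[-0.75113104 -0.33638605  0.3283094 ]
```

Request:
{"name": "jog_arm", "arguments": {"series": [[[-0.0045, 0.0029, 0.02, 0, 0, 0, -1], [0, 0, 0.02, 0, 0, 0, -1], [0, 0, 0.011, 0, 0, 0, -1], [0, 0, 0.002, 0, 0, 0, -1], [0, 0, 0.002, 0, 0, 0, -1]]]}}

```text
time_s: 31.35
tool_pos: [529.6, -303.5, 141.3]
tool_rot: [3.14, 0.043, 0.001]
ft_force: [-0.9, 1.3, 2.5]
width: 0.5
grip_force: 0.9
```

Request:
{"name": "jog_arm", "arguments": {"series": [[[0, 0, 0.003, 0, 0, 0, -1], [0, 0, 0.003, 0, 0, 0, -1], [0, 0, 0, 0, 0, 0, -1]]]}}

```text
time_s: 31.6
tool_pos: [530.1, -303.8, 136.3]
tool_rot: [3.14, 0.042, 0.005]
ft_force: [-2.0, 1.7, 4.7]
width: 0.4
grip_force: 2.4
```

Request:
{"name": "jog_arm", "arguments": {"series": [[[0, 0, 0.003, 0, 0, 0, -1], [0, 0, 0, 0, 0, 0, -1], [0, 0, 0, 0, 0, 0, -1]]]}}

```text
time_s: 31.85
tool_pos: [530.2, -303.9, 135.9]
tool_rot: [3.139, 0.043, 0.006]
ft_force: [-5.4, 4.9, 16.6]
width: 0.4
grip_force: 8.2
```

Request:
{"name": "jog_arm", "arguments": {"series": [[[0, 0, -0.01, 0, 0, 0, -1], [0, 0, -0.03, 0, 0, 0, -1], [0, 0, -0.04, 0, 0, 0, -1], [0, 0, 0, 0, 0, 0, -1], [0, 0, 0, 0, 0, 0, -1]]]}}

```text
time_s: 32.27
tool_pos: [531.2, -304.4, 215.6]
tool_rot: [3.138, 0.042, 0.015]
ft_force: [-0.6, 0.7, -0.4]
width: 0.4
grip_force: 0.0
```

Request:
{"name": "jog_arm", "arguments": {"series": [[[0, 0, 0, 0, 0, 0, -1], [0, 0, 0, 0, 0, 0, -1], [0, 0, 0, 0, 0, 0, -1], [0, 0, 0, 0, 0, 0, -1]]]}}

```text
time_s: 32.6
tool_pos: [529.1, -303.7, 210.7]
tool_rot: [3.141, 0.041, -0.001]
ft_force: [0.3, -0.1, 0.7]
width: 0.3
grip_force: 0.0
```

Run:
```python
from h import *
k=arm.get_calibration("side"); im=arm.grab_frame("side")
for a,c,p in blobs(im,(0,170,90),(4,255,255),20): print(a,c,world(k,c,111.5))
topblue(); print(arm.state()["ft_force"])
print(arm.close_job())
```

```text
213 [391.93896714 299.12676056] [[ 550.69569874 -202.66432218  111.5       ]]
blue 246 [214.5 240.2] [556.2 197. ] yaw -169.0 ext 57.1
blue 248 [185.4 244.3] [545.8 256.9] yaw -169.1 ext 56.7
blue 253 [156.3 248.9] [534.6 316.8] yaw -169.4 ext 56.6
[-0.80957818  0.38800587  0.73955639]
the job is handed in; nothing more can be done
None
```

I handed the job in at about 33 s without seeing a verdict: mains off, all three cells I found on the bench seated in bays 1 to 3 at about 14 N grip, mains back on, and start pressed fully and released.

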